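# Wind the length stop to the clip with the loose crank

## Robot

A 6-joint arm with a two-finger parallel gripper is mounted at the origin on the work surface. World frame = base frame: x ahead of the robot, y to its left, z up, the work surface at z = 0. Lengths are in m, angles in degrees, forces in N, time in s.
With the tool pointing down it reaches from about 0.3 to 0.75 m from the base axis. Payload 8.5 kg.
Tool frame: the origin (TCP) lies on the centre line of the jaws, within the pads' length; the fingertips stand 19 mm ahead of it and the grasp point (between the pads) is the TCP; z points along the fingers, x is the direction in which the jaws open and shut, and the axes are right-handed (so a half turn about z gives the same grasp; the last joint's range is limited). The gripper opens to 85 mm and grips with 20 to 120 N. Pads are 22 mm wide; open, the fingers measure 114 mm over their backs; the gripper's body (76 mm by 85 mm) begins 54 mm behind the grasp point. The pads swing forward as they close: fully open they stand 13 mm farther back than shut.
Start: joints at [-85.961, 21.807, 74.336, -0, 83.858, -12.336], TCP at [0.155, -0.528, 0.25] pointing down, gripper open.
Joint ranges: [-178.18, 178.18], [-50.72, 133.34], [12.68, 142.11], [-81.47, 261.47], [9.98, 163.14], [-165.26, 165.26]. Speed limits (degrees/s): [136.94, 136.94, 180, 180, 180, 180].

## Interface

Orientations are given as a 3x3 rotation matrix whose columns are the frame's x, y, z axes.
In Python, from rig import env, cams, order gives the robot as it stands.
- The arm moves only by the tool step_arm, never from a script. Its argument "steps" is a list of rows, each an object with "xyz": the shift along the tool's x, y, z normalised to -1 to 1, where 1 is 0.04 m, a list of three; "turn": the turn, a rotation vector about the tool's x, y, z normalised to -1 to 1, where 1 is 0.08 rad, a list of three; "gripper": the gripper command: -1 is shut, 1 is fully open, values between are in proportion. A call has 1 to 20 rows; each row shifts and turns the commanded pose from where the row before left it, along the tool's axes as they then stand; what a row does not reach is not made up. A row lasts 1/12 s, in which the tool goes at most 41.7 mm and 7.16 degrees, less where a joint would pass 70% of its speed; a pose out of reach is approached as far as the arm can. A call with a number of a shift or a turn outside -1 to 1 is refused whole. A call with a gripper value outside its range is refused whole. The fingers move at their own pace and stop on an object; "squeeze" is the grip in N (left out, the last holds). Time passes only in rows, so rows that do not move let the fingers close. It gives the time, the measured TCP pose, the force and the opening at its end, in the units of the state.
- env.observe(): the state, without advancing time (a new reading comes with each control period).
- cams.get_image(name): name is "side" or "top" or "wrist"; returns (picture, depth): 480x640x3 uint8, red, green, blue; 480x640 float32, m along the optical axis (not along the pixel's ray), 0 where there is no reading.
- cams.camera_info(name): a dict with "fx", "fy", "cx", "cy" (pixels), "k1" (the pictures are not rectified: a ray, as slopes to the right and down, at radius r is drawn at 1 + k1 r^2 times it, then the intrinsics apply), "extrinsics" (4x4, takes a point from camera to world coordinates). Camera axes: x right, y down, z forward; pixel columns grow to the right and rows downward; lengths in m; the calibration is good to about 2 mm. A picture is of the moment at which its call begins: read the wrist's pose just before it. camera_info takes no time and is no camera call; for the wrist camera it gives the pose at the moment of the call.
- order.close_job(): hands the job in, once; it reports no verdict.
The state is a dict: "time_s": time; "q": joint angles; "qvel": joint speeds; "joint_efforts": joint torques, N m; "position": TCP position; "tool_rot": TCP orientation; "ft_force": force on the tool from outside, world axes, zero at the start; "wrist_torque": the same for the moment, N m; "grip_width": finger opening in m.
Only numpy, scipy, OpenCV 4.12 (cv2) and the standard library are available. Lean on these libraries where they do the work, as an engineer would, in place of code of your own. Each camera call takes 0.05 s, during which the arm holds its last target. There are 200 camera calls.

## Task

Fit the loose crank fully home on the leaning square shaft of the length-stop machine and wind with it until the yellow stop's red pointer points at the green clip. Then lift the crank off without shifting the stop and set it down gently, lying flat inside the blue tray. Move the stop only by the crank, never by touching it, and leave the other things on the bench where they are.

Things in the scene. Friction and masses are not known exactly. Their poses are not given: they have to be found in the camera images.
- crank_hub (a point): Centre of the loose crank's square dark steel hub (34 x 34 mm, 50 mm tall), 25 mm above its underside. +x runs along the arm to the red handle, z points up out of the hub's closed top. The crank starts lying flat on the bench, handle up. Take the hub by its two sides across y, one finger either side of the arm.
- crank_knob (a point): Centre of the crank's red handle: upright, round, 26 mm diameter, spinning freely on the arm, its axis 80 mm from the hub's axis. This point is 45 mm above the plane of the hub's underside; the handle reaches from 12 to 70 mm above it. Axes as crank_hub; they do not spin with the handle.
- shaft_seat (a point): On the axis of the steel shaft, at its shoulder (115 mm up), where the crank's underside rests when fully home. z points out along the shaft, leaning 0.56 rad from vertical to the machine's front; x, y are square to its flats and turn with it. Shaft 16 mm square up to 21.5 mm above the shoulder, then a tapered nose to 26.5 mm. The crank fits in four quarter positions with 1 mm play a side.
- shaft (a joint): Angle of the square shaft (rad). Grows counter-clockwise, looking down onto the shaft's end; a full turn counter-clockwise moves the yellow stop 60 mm (9.55 mm per rad) along the machine's +y, towards the clip, which starts 35 to 85 mm ahead. It stays where left (friction about 0.16 N m); the crank has some degrees of slack on it.
- pointer (a point): Tip of the small red pointer on the far side of the yellow stop, 60 mm above the bench. The stop is a yellow upright plate 85 mm x 12 mm, 62 mm tall, its top 102 mm above the bench, sliding along the machine's y. Frame has the machine's axes.
- clip_mark (a point): The green clip (12 mm wide along y, 20 mm deep, 22 mm tall) fixed on the white scale rail at the machine's far side; it marks the setting. This point is 2 mm before the clip's near face, level with the pointer, at the middle of its width. Axes as the machine's. The pointer is on the mark when its tip lies within the clip's 12 mm width.
- tray: Shallow blue tray fixed on the bench, 200 x 180 mm outside (x by y), rim 10 mm high, walls 4 mm, floor about 4 mm thick. Origin at the centre of its underside.
- stop: The yellow sliding stop plate of the machine (not to be touched); frame origin is on the bench 203 mm on the robot side of the pointer, not on the plate.
- crank: The whole crank, 0.3 kg; origin at the centre of the hub's underside, axes as crank_hub. Extends -17 to +97 mm along x. Flat arm 22 mm wide, 10 mm thick, flush with the hub's underside. In that underside is a square socket 18 x 18 mm, 28 mm deep, sides parallel to the hub's, mouth bevelled 2 mm.
- filter_box: Bystander: yellow box 70 x 120 x 70 mm, origin under its centre.
- jar: Bystander: jar, 72 mm across, 100 mm tall, origin under its centre.
- spanner: Bystander: spanner 150 mm long lying on the bench.
- tape: Bystander: cardboard tape core ring, 90 mm across, 45 mm tall, origin under its centre.
- machine: The length-stop machine, fixed; origin on the bench straight under shaft_seat; +x away from its front (front faces the robot), y along the stop's travel. Blue head with a sloping face (100 x 100 mm, 6 mm below the shoulder of the shaft), behind it an aluminium deck 340 mm long from x = 100 to 230 mm, scale rail at the far edge. A crank on the shaft sweeps full circles freely.
Things that resemble listed ones, but are neither listed nor needed, are in the scene too. Leave any turquoise or white look-alike of the crank alone.

How it is judged (in metres and radians):
On the way, in this order (a step that is already met when the one before it is completed fails the run):
1. the crank is fully home on the square shaft (z of crank_hub in the frame of shaft_seat between 0.018 and 0.029 m and x of crank_hub in the frame of shaft_seat between -0.006 and 0.006 m and y of crank_hub in the frame of shaft_seat between -0.006 and 0.006 m and angle between the z axis of crank_hub and the z axis of shaft_seat, either way round below 0.15 rad), for 0.2 s.
2. with the crank on the shaft, the pointer has been wound onto the green clip (within 6 mm of its middle) (y of pointer in the frame of clip_mark between -0.006 and 0.006 m and distance between crank_hub and shaft_seat below 0.035 m), for 0.2 s.
At the end, for the whole second after the job is handed in: The pointer is within the green clip's width (6 mm either side of its middle); the crank lies at rest, flat (within 3 degrees, handle up), whole inside the blue tray's rim, released (y of pointer in the frame of clip_mark between -0.006 and 0.006 m and x of crank_hub in the frame of tray between -0.085 and 0.085 m and y of crank_hub in the frame of tray between -0.075 and 0.075 m and x of crank_knob in the frame of tray between -0.09 and 0.09 m and y of crank_knob in the frame of tray between -0.08 and 0.08 m and height (world z) of crank_hub below 0.035 m and angle between crank_hub's own z axis and vertical below 0.05 rad and linear speed of crank below 0.02 m/s); the robot touches nothing.
It fails at once if the robot touches the yellow stop (contact force between the arm and stop above 1 N).
It fails at once if the fingers touch the yellow stop (contact force between the fingers and stop above 1 N).
It fails at once if the crank is dropped hard into the tray (contact force between crank and tray above 60 N).
It fails at once if a bystander is shifted by more than 3 cm (distance of any of filter_box, jar, spanner, tape from where it was at the start of the episode above 0.03 m).
It also fails if it takes over 72 s, if anything falls off the work surface, if the arm or the gripper's body presses on something with over 40 N, if the wrist force passes 120 N, or if a joint passes its speed limit or range.

## Working session

There is one attempt and no reset: what is moved stays moved. The work goes in short steps, Python scripts to look and compute and a tool call to move; the robot and the scene stay as the last step left them, time stands still between calls to the robot, and variables do not carry over. Pictures are saved under pics/ and viewed, about 8 in all and at most 12, crops included, and the job is handed in when it is done.

Besides the shell and the picture viewer there is one more tool, called by a JSON object that holds its "fn" and its "kwargs". step_arm: Moves the arm, as the interface text tells. Scaled input: -1 to 1 covers 0.04 m each way for a shift and 0.08 rad each way for a turn. Its arguments: {"type":"object","properties":{"steps":{"type":"array"},"squeeze":{"type":"number"}},"required":["steps"]}

```bash
ls; mkdir -p pics; python3 - <<'E'
from rig import env,cams,order
import cv2,numpy as np
s=env.observe();print(s)
for n in("side","top"):
    im,d=cams.get_image(n);cv2.imwrite(f"pics/{n}0.png",im[:,:,::-1]);np.save(f"pics/{n}0.npy",d);np.save(f"pics/{n}0_im.npy",im)
    i=cams.camera_info(n);print(n,i)
print(cams.camera_info("wrist"))
E
```

```text
pics
{'time_s': 0.0, 'q': array([-8.59606484e+01,  2.18403152e+01,  7.43864278e+01,  1.60022234e-03,
        8.38577434e+01, -1.23355056e+01]), 'qvel': array([ 0.07643681,  0.04629061,  0.00334629,  0.07140452, -0.06953439,
        0.07686507]), 'joint_efforts': array([-1.82819153e-03, -4.48465025e+01, -2.31281608e+01, -2.39991432e-04,
        4.77027294e-03,  2.68438178e-06]), 'position': array([ 0.15504324, -0.52740817,  0.24970823]), 'tool_rot': array([[ 2.81917519e-01, -9.59438641e-01, -7.61709688e-05],
       [-9.59437572e-01, -2.81917322e-01,  1.47285934e-03],
       [-1.43459208e-03, -3.42143562e-04, -9.99998912e-01]]), 'ft_force': array([ 0.29119117,  1.23324187, -0.49034579]), 'wrist_torque': array([-0.00428158, -0.00772436,  0.01101332]), 'grip_width': 0.08519919021713028}
side {'fx': 565.8558581785013, 'fy': 565.8558581785013, 'cx': 324.4566213194318, 'cy': 248.63758983889372, 'k1': -0.016923401922215323, 'extrinsics': array([[-0.92880782, -0.27465082,  0.24876287,  0.21985518],
       [-0.37023171,  0.71612343, -0.59168887,  0.77871451],
       [-0.01563708, -0.64166515, 
[... 269 characters left out ...]
9324e-01,  7.73136463e-02,
         4.37397630e-01],
       [-9.99770600e-01, -2.14094153e-02, -6.20428254e-04,
         8.08562086e-03],
       [ 2.27367002e-03, -7.72826970e-02, -9.97006627e-01,
         1.58214044e+00],
       [ 0.00000000e+00,  0.00000000e+00,  0.00000000e+00,
         1.00000000e+00]])}
{'fx': 389.04831117286267, 'fy': 389.04831117286267, 'cx': 315.4495507801828, 'cy': 242.4800068502099, 'k1': -0.08408938473167318, 'extrinsics': array([[ 0.28157549, -0.91852998, -0.27752103,  0.22586929],
       [-0.9595385 , -0.26985869, -0.08038751, -0.50749841],
       [-0.00105312,  0.28892727, -0.95735047,  0.3741739 ],
       [ 0.        ,  0.        ,  0.        ,  1.        ]])}
```

View pics/side0.png

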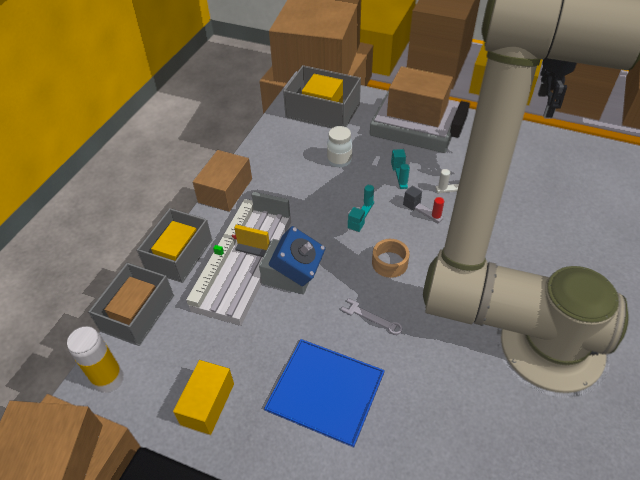

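View pics/top0.png

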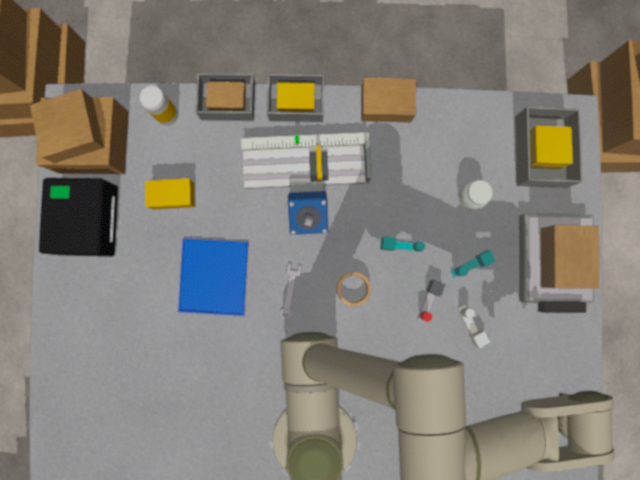

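Side view: the crank's dark hub is at (412,197) and its red handle at (438,208). Blue head is at (297,255), yellow stop at (252,237), green clip at (218,250), tray at (327,392). Top view: hub (436,287), handle (427,316), head (308,213), stop (319,163), clip (297,139), tray (214,276).

```bash
cat > h.py <<'E'
import numpy as np,cv2
from rig import env,cams,order
def ray(info,uv):
    uv=np.atleast_2d(np.float64(uv))
    xd=np.c_[(uv[:,0]-info['cx'])/info['fx'],(uv[:,1]-info['cy'])/info['fy']]
    x=xd.copy()
    for _ in range(20): x=xd/(1+info['k1']*(x**2).sum(1,keepdims=True))
    E=info['extrinsics']; d=np.c_[x,np.ones(len(x))]@E[:3,:3].T
    return E[:3,3],d
def plane(info,uv,z):
    o,d=ray(info,uv); return o+d*((z-o[2])/d[:,2])[:,None]
def tri(i1,u1,i2,u2):
    o1,d1=ray(i1,u1);o2,d2=ray(i2,u2);d1=d1[0];d2=d2[0]
    t=np.linalg.lstsq(np.c_[d1,-d2],o2-o1,rcond=None)[0]
    a=o1+t[0]*d1;b=o2+t[1]*d2; return (a+b)/2,np.linalg.norm(a-b)
def proj(info,P):
    E=info['extrinsics'];p=(np.atleast_2d(P)-E[:3,3])@E[:3,:3];x=p[:,:2]/p[:,2:]
    x=x*(1+info['k1']*(x**2).sum(1,keepdims=True));return x*info['fx']+[info['cx'],info['cy']]
def blobs(mask,box=None,mn=8):
    m=mask.astype(np.uint8)
    if box: k=np.zeros_like(m);x0,y0,x1,y1=box;k[y0:y1,x0:x1]=1;m=m*k
    n,l,st,c=cv2.connectedComponentsWithStats(m)
    return sorted([(st[i,4],c[i].round(2),st[i,:4],l==i) for i in range(1,n) if st[i,4]>=mn],key=lambda t:-t[0])
def hsv(im): return cv2.cvtColor(im,cv2.COLOR_RGB2HSV).astype(int)
def snap(n,f):
    i=cams.camera_info(n);im,d=cams.get_image(n);cv2.imwrite(f"pics/{f}.png",im[:,:,::-1]);np.save(f"pics/{f}.npy",im);np.save(f"pics/{f}_d.npy",d)
    np.save(f"pics/{f}_i.npy",i,allow_pickle=True);return i,im,d
E
cat > a.py <<'E'
from h import *
I={n:cams.camera_info(n) for n in("side","top")}
im={n:np.load(f"pics/{n}0_im.npy") for n in I}
H={n:hsv(im[n]) for n in I}
def show(name,n,mask,box=None,z=None):
    for b in blobs(mask,box)[:3]:
        r=cv2.minAreaRect(np.argwhere(b[3])[:,::-1].astype(np.float32))
        print(name,n,b[0],b[1],b[2],'rect',np.round(r[0],1),np.round(r[1],1),round(r[2],1),'' if z is None else plane(I[n],r[0],z).round(4), '' if z is None else plane(I[n],cv2.boxPoints(r),z).round(3)[:,:2].tolist())
bx={'top':dict(crank=(405,270,450,330),mach=(230,125,375,240),tray=(170,225,260,325)),'side':dict(crank=(395,180,455,230),mach=(180,180,335,325),tray=(255,330,395,450))}
for n in I:
    h,s,v=[H[n][:,:,k] for k in range(3)]
    show('red',n,((h<8)|(h>172))&(s>150)&(v>80),bx[n]['crank'],.07)
    show('hub',n,(v<95)&(s<60),bx[n]['crank'],.05)
    show('redptr',n,((h<8)|(h>172))&(s>150)&(v>80),bx[n]['mach'],.06)
    show('green',n,(h>45)&(h<75)&(s>150),bx[n]['mach'],.06)
    show('yellow',n,(h>18)&(h<35)&(s>150),bx[n]['mach'],.102)
    show('blue',n,(h>100)&(h<125)&(s>130),bx[n]['mach'],.1)
    show('tray',n,(h>105)&(h<125)&(s>150),bx[n]['tray'],.007)
E
python3 a.py
python3 - <<'E'
import cv2,numpy as np
s=cv2.imread('pics/side0.png')[190:330,180:340];t=cv2.imread('pics/top0.png')[125:245,235:375]
a=cv2.resize(s,(800,700),interpolation=cv2.INTER_CUBIC)[:600];
b=cv2.resize(t,None,fx=4,fy=4,interpolation=cv2.INTER_CUBIC)
a=cv2.resize(s,(480,420),interpolation=cv2.INTER_CUBIC)
c=np.zeros((480,800,3),np.uint8);c[:420,:400]=a[:,:400];b=b[:,:400] ;c[:480,400:]=b[:480]
cv2.imwrite('pics/crop0.png',c)
E
```

```text
red side 177 [437.55 207.14] [432 197  12  21] rect [437.5 207.1] [ 8.8 20.8] 11.3 [[ 0.3401 -0.2589  0.07  ]] [[0.347, -0.221], [0.356, -0.296], [0.333, -0.297], [0.325, -0.223]]
hub side 370 [413.82 200.06] [403 186  36  37] rect [423.2 203.6] [42.9 21.5] 26.6 [[ 0.3805 -0.2778  0.05  ]] [[0.439, -0.255], [0.436, -0.334], [0.322, -0.3], [0.328, -0.225]]
hub side 92 [452.29 220.17] [449 204   6  26] rect [451.5 216.5] [25.  5.] 90.0 [[ 0.3006 -0.2589  0.05  ]] [[0.317, -0.3], [0.305, -0.305], [0.285, -0.219], [0.296, -0.214]]
redptr side 10 [233.9 236.4] [232 235   4   4] rect [233.5 236.5] [3. 3.] 90.0 [[0.7873 0.0098 0.06  ]] [[0.793, 0.007], [0.786, 0.004], [0.781, 0.013], [0.788, 0.016]]
green side 75 [217.89 249.59] [213 245  10  10] rect [217.5 249.5] [9. 9.] 90.0 [[0.8042 0.0613 0.06  ]] [[0.822, 0.053], [0.801, 0.045], [0.787, 0.07], [0.808, 0.078]]
yellow side 590 [251.78 236.81] [235 225  34  25] rect [251.2 236.7] [36.6 17.7] 14.0 [[0.7248 0.0258 0.102 ]] [[0.763, 0.054], [0.779, 0.002], [0.686, -0.003], [0.673, 0.049]]
yellow side 282 [185.52 234.63] [180 223  17  30] re
[... 813 characters left out ...]
4, -0.298]]
green top 23 [296.7 139. ] [295 136   4   7] rect [296.5 139. ] [6. 3.] 90.0 [[0.8002 0.0626 0.06  ]] [[0.808, 0.067], [0.808, 0.059], [0.792, 0.058], [0.792, 0.066]]
yellow top 170 [318.52 163.35] [316 145   6  36] rect [318.5 162.5] [35.  5.] 90.0 [[0.7298 0.0032 0.102 ]] [[0.775, 0.011], [0.776, -0.002], [0.685, -0.004], [0.684, 0.009]]
blue top 919 [307.36 209.89] [289 192  38  42] rect [307.6 212.5] [40.3 37.4] 87.5 [[0.6005 0.0282 0.1   ]] [[0.649, 0.079], [0.655, -0.016], [0.552, -0.023], [0.546, 0.072]]
tray top 4667 [213.02 276.66] [179 239  69  76] rect [212.8 276.4] [64.7 73. ] 3.5 [[0.4327 0.2808 0.007 ]] [[0.337, 0.372], [0.534, 0.367], [0.528, 0.19], [0.332, 0.197]]
```

```bash
cat >> h.py <<'E'
from scipy.spatial.transform import Rotation as Ro
def plan(p,R,n,p0=None,R0=None):
    "constant row (shift,turn in row units) that takes the tool to p,R in n rows"
    s=env.observe();p0=s['position'] if p0 is None else p0;R0=s['tool_rot'] if R0 is None else R0
    R0=Ro.from_matrix(R0).as_matrix();w=Ro.from_matrix(R0.T@R).as_rotvec()/n
    S=sum(Ro.from_rotvec(k*w).as_matrix() for k in range(n));v=np.linalg.solve(S,R0.T@(np.array(p)-p0))
    print('n',n,'xyz',(v/.04).round(3).tolist(),'turn',(w/.08).round(3).tolist())
def down(yh):  # tool down, tool y heading yh deg
    a=np.radians(yh);y=np.array([np.cos(a),np.sin(a),0]);z=np.array([0,0,-1.]);return np.c_[np.cross(y,z),y,z]
E
python3 - <<'E'
from h import *
plan([.53,.03,.30],down(-90),20)
i=cams.camera_info('top')
print(plane(i,[[436,287],[308,217]],.05), plane(i,[308,217],.135))
E
```

```text
n 20 xyz [-0.074, -0.897, -0.062] turn [-0.001, 0.001, -0.803]
[[ 0.41730869 -0.31209413  0.05      ]
 [ 0.59428796  0.02756816  0.05      ]] [[0.58558401 0.02648731 0.135     ]]
```

View pics/crop0.png

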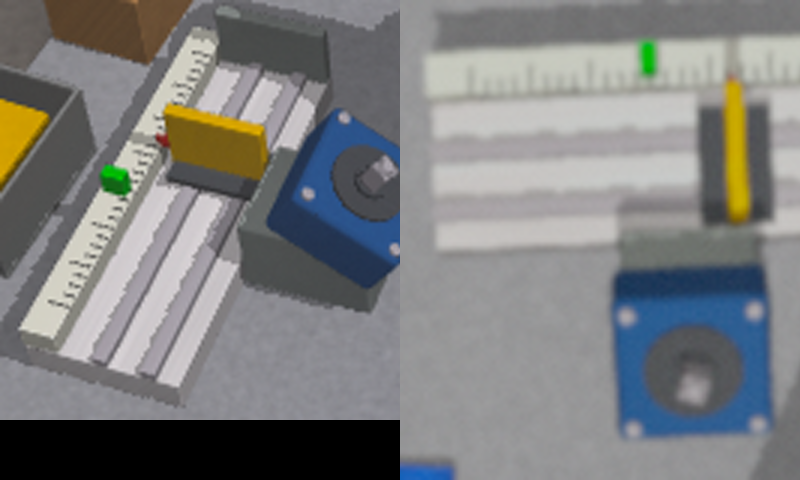

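The zoomed crops show the clip and pointer on the far rail, the stop's pointer to the right of (−y from) the clip, and the shaft end on the blue face. I'll go and look at the machine from close up.

{"fn": "step_arm", "kwargs": {"steps": [{"xyz": [-0.074, -0.897, -0.062], "turn": [0, 0, -0.8], "gripper": 1}, {"xyz": [-0.074, -0.897, -0.062], "turn": [0, 0, -0.8], "gripper": 1}, {"xyz": [-0.074, -0.897, -0.062], "turn": [0, 0, -0.8], "gripper": 1}, {"xyz": [-0.074, -0.897, -0.062], "turn": [0, 0, -0.8], "gripper": 1}, {"xyz": [-0.074, -0.897, -0.062], "turn": [0, 0, -0.8], "gripper": 1}, {"xyz": [-0.074, -0.897, -0.062], "turn": [0, 0, -0.8], "gripper": 1}, {"xyz": [-0.074, -0.897, -0.062], "turn": [0, 0, -0.8], "gripper": 1}, {"xyz": [-0.074, -0.897, -0.062], "turn": [0, 0, -0.8], "gripper": 1}, {"xyz": [-0.074, -0.897, -0.062], "turn": [0, 0, -0.8], "gripper": 1}, {"xyz": [-0.074, -0.897, -0.062], "turn": [0, 0, -0.8], "gripper": 1}, {"xyz": [-0.074, -0.897, -0.062], "turn": [0, 0, -0.8], "gripper": 1}, {"xyz": [-0.074, -0.897, -0.062], "turn": [0, 0, -0.8], "gripper": 1}, {"xyz": [-0.074, -0.897, -0.062], "turn": [0, 0, -0.8], "gripper": 1}, {"xyz": [-0.074, -0.897, -0.062], "turn": [0, 0, -0.8], "gripper": 1}, {"xyz": [-0.074, -0.897, -0.062], "turn": [0, 0, -0.8], "gripper": 1}, {"xyz": [-0.074, -0.897, -0.062], "turn": [0, 0, -0.8], "gripper": 1}, {"xyz": [-0.074, -0.897, -0.062], "turn": [0, 0, -0.8], "gripper": 1}, {"xyz": [-0.074, -0.897, -0.062], "turn": [0, 0, -0.8], "gripper": 1}, {"xyz": [-0.074, -0.897, -0.062], "turn": [0, 0, -0.8], "gripper": 1}, {"xyz": [-0.074, -0.897, -0.062], "turn": [0, 0, -0.8], "gripper": 1}]}}

```text
time_s: 1.77
position: [0.5315, 0.0307, 0.2996]
tool_rot: [[1.0, -0.002, -0.001], [-0.002, -1.0, 0.0], [-0.001, -0.0, -1.0]]
ft_force: [0.5, 0.5, -0.1]
grip_width: 0.0855
```

```bash
python3 - <<'E'
from h import *
snap('wrist','w1')
E
```

```text
(no output)
```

View pics/w1.png

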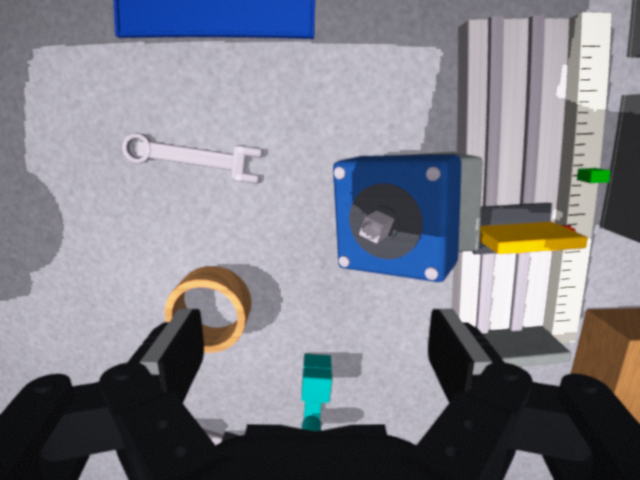

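Wrist view: shaft end at (377,227) on a dark disc about (386,221). The face screws are at (340,173), (433,174), (344,262) and (431,273). The clip is at (593,175), the stop at (533,237), and the red pointer near (573,229).

```bash
python3 - <<'E'
from h import *
i=np.load('pics/w1_i.npy',allow_pickle=True).item();im=np.load('pics/w1.npy');d=np.load('pics/w1_d.npy')
H=hsv(im);h,s,v=[H[:,:,k] for k in range(3)]
def pts(m):
    uv=np.argwhere(m)[:,::-1];o,r=ray(i,uv);
    z=d[m];E=i['extrinsics'];f=E[:3,2];return o+r*(z/(r@f))[:,None]
face=(h>100)&(h<125)&(s>130)
k=np.zeros_like(face);k[150:285,335:455]=1
P=pts(face&k&(d>0));
for _ in range(4):
    c=P.mean(0);n=np.linalg.svd(P-c,full_matrices=False)[2][2];n*=np.sign(n[2]);e=(P-c)@n;P=P[abs(e)<max(.003,e.std())]
print('face n',n.round(3),'c',c.round(4),'tilt',np.arccos(n[2]),'yaw of lean',np.degrees(np.arctan2(-n[1],-n[0])),e.std(),len(P))
# screws
b=blobs((s<60)&(v>140),(330,150,455,285),20)
scr=[]
for q in b[:6]: 
    print(q[0],q[1]);
for u in ((340,173),(433,174),(344,262),(431,273)):
    q=min(b,key=lambda q:np.hypot(*(q[1]-u)));scr.append(q[1])
o,r=ray(i,scr);
Q=o+r*(((c-o)@n)/(r@n))[:,None];print(Q.round(4),Q.mean(0).round(4))
# near clip/pointer
for nm,m,z in(('green',(h>45)&(h<75)&(s>150),.06),('red',((h<8)|(h>172))&(s>130)&(v>80),.06),('yel',(h>18)&(h<35)&(s>150),.102)):
    for q in blobs(m,(470,120,640,290),6)[:3]: print(nm,q[0],q[1],q[2],plane(i,q[1],z).round(4),np.median(pts(q[3]),0).round(4))
# deck long edge yaw: white rail
q=blobs((h>15)&(h<45)&(s<60)&(v>180),(540,10,630,340),50)[:2]
for t in q:
    r_=cv2.minAreaRect(np.argwhere(t[3])[:,::-1].astype(np.float32));bp=plane(i,cv2.boxPoints(r_),.05);print('rail',t[0],bp.round(3).tolist())
cr=cv2.resize(im[170:280,330:450],(720,660),interpolation=cv2.INTER_CUBIC)[:600];cv2.imwrite('pics/w1c.png',cr[:,:,::-1])
E
```

```text
face n [-0.526 -0.03   0.85 ] c [0.5954 0.033  0.1147] tilt 0.5552631659575983 yaw of lean 3.2842711455019766 0.0009226624432711477 7373
2535 [361.63 236.04]
242 [371.24 233.27]
121 [431.12 273.33]
36 [432.39 172.39]
[[ 0.5715  0.0114  0.0991]
 [ 0.6196  0.0702  0.131 ]
 [ 0.5715  0.0114  0.0991]
 [ 0.6251 -0.0109  0.1315]] [0.5969 0.0205 0.1152]
green 399 [594.5 175.2] [578 169  33  14] [[0.8035 0.0619 0.06  ]] [0.7935 0.0629 0.0738]
red 21 [569.14 226.76] [564 225  11   6] [[0.7858 0.0098 0.06  ]] [0.784  0.0108 0.0625]
yel 2610 [529.65 237.48] [480 222 107  32] [[0.7207 0.0108 0.102 ]] [0.7284 0.0078 0.094 ]
rail 3924 [[0.786, 0.07, 0.05], [0.775, 0.211, 0.05], [0.806, 0.212, 0.05], [0.819, 0.069, 0.05]]
rail 3342 [[0.796, -0.122, 0.05], [0.787, 0.059, 0.05], [0.817, 0.056, 0.05], [0.83, -0.128, 0.05]]
```

View pics/w1c.png

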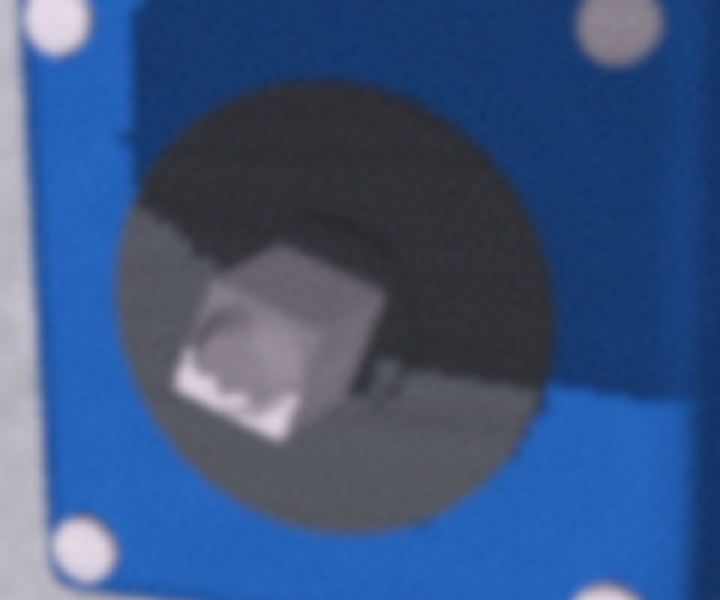

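Crop: disc centre about (335,307), i.e. image (385.8,221.2). The shaft-end square corners are near (215,285), (325,325), (285,440) and (175,382). The screws are at (57,20), (620,22), (85,548) and (605,620).

```bash
cat > m.py <<'E'
from h import *
i=np.load('pics/w1_i.npy',allow_pickle=True).item();im=np.load('pics/w1.npy')
c=np.array([.5954,.033,.1147]);yaw=np.radians(3.4);t=.56
mx=np.array([np.cos(yaw),np.sin(yaw),0]);my=np.array([-np.sin(yaw),np.cos(yaw),0])
n=np.array([0,0,1])*np.cos(t)-mx*np.sin(t); u=np.cross(my,n) # u: uphill in-plane (x), my: y
def on(uv,off):
    o,r=ray(i,uv);return o+r*(((c+n*off-o)@n)/(r@n))[:,None]
cp=lambda L:np.array(L)/6.+[330,170]-0.4
Q=on(cp([(57,20),(620,22),(85,548),(605,620)]),0);m=Q.mean(0)
print('screws',np.c_[(Q-m)@u,(Q-m)@my].round(4).tolist(),'mean',m.round(4))
D=on(cp([(335,307)]),0)[0];print('disc',D.round(4))
im2=cv2.cvtColor(im,cv2.COLOR_RGB2GRAY)
T=on(cp([(215,285),(325,325),(285,440),(175,382)]),.0275);tc=T.mean(0);print('tipc',tc.round(4),'base via tip',(tc-n*.0275).round(4))
e=np.c_[(T-tc)@u,(T-tc)@my];print(e.round(4).tolist())
for k in range(4):
    v=e[(k+1)%4]-e[k];print(np.hypot(*v).round(4),np.degrees(np.arctan2(v[1],v[0])).round(1))
print('n',n,'u',u)
# side silhouette check in top/side cams: project tip & seat
for nm in('top','side'):
    I=cams.camera_info(nm);print(nm,proj(I,[D+n*.006,D+n*.0325]).round(1).tolist())
E
python3 m.py
```

```text
screws [[-0.0405, 0.0396], [0.0402, 0.0405], [-0.0397, -0.0403], [0.0401, -0.0398]] mean [0.5884 0.0271 0.1101]
disc [0.5894 0.0278 0.1108]
tipc [0.5745 0.0266 0.1338] base via tip [0.589  0.0275 0.1105]
[[-0.0046, 0.0094], [0.0105, 0.0053], [0.0048, -0.0105], [-0.0107, -0.0042]]
0.0156 -15.1
0.0168 -109.9
0.0168 158.0
0.0149 65.6
n [-0.53025122 -0.03150273  0.84725511] u [0.8457638  0.05024763 0.5311862 ]
top [[307.6, 217.5], [307.7, 222.2]]
side [[304.2, 249.5], [309.6, 244.6]]
```

```bash
python3 - <<'E'
from h import *
plan([.29,-.264,.21],down(160),26)
E
```

```text
n 26 xyz [0.105, 0.421, 0.086] turn [-0.001, 0.001, 0.926]
```

{"fn": "step_arm", "kwargs": {"steps": [{"xyz": [0.105, 0.421, 0.086], "turn": [0, 0, 0.926], "gripper": 1}, {"xyz": [0.105, 0.421, 0.086], "turn": [0, 0, 0.926], "gripper": 1}, {"xyz": [0.105, 0.421, 0.086], "turn": [0, 0, 0.926], "gripper": 1}, {"xyz": [0.105, 0.421, 0.086], "turn": [0, 0, 0.926], "gripper": 1}, {"xyz": [0.105, 0.421, 0.086], "turn": [0, 0, 0.926], "gripper": 1}, {"xyz": [0.105, 0.421, 0.086], "turn": [0, 0, 0.926], "gripper": 1}, {"xyz": [0.105, 0.421, 0.086], "turn": [0, 0, 0.926], "gripper": 1}, {"xyz": [0.105, 0.421, 0.086], "turn": [0, 0, 0.926], "gripper": 1}, {"xyz": [0.105, 0.421, 0.086], "turn": [0, 0, 0.926], "gripper": 1}, {"xyz": [0.105, 0.421, 0.086], "turn": [0, 0, 0.926], "gripper": 1}, {"xyz": [0.105, 0.421, 0.086], "turn": [0, 0, 0.926], "gripper": 1}, {"xyz": [0.105, 0.421, 0.086], "turn": [0, 0, 0.926], "gripper": 1}, {"xyz": [0.105, 0.421, 0.086], "turn": [0, 0, 0.926], "gripper": 1}]}}

```text
time_s: 2.9
position: [0.4868, -0.1843, 0.2546]
tool_rot: [[0.564, -0.826, -0.001], [-0.826, -0.564, 0.0], [-0.001, 0.0, -1.0]]
ft_force: [-0.9, 0.4, 0.8]
grip_width: 0.0854
```

{"fn": "step_arm", "kwargs": {"steps": [{"xyz": [0.105, 0.421, 0.086], "turn": [0, 0, 0.926], "gripper": 1}, {"xyz": [0.105, 0.421, 0.086], "turn": [0, 0, 0.926], "gripper": 1}, {"xyz": [0.105, 0.421, 0.086], "turn": [0, 0, 0.926], "gripper": 1}, {"xyz": [0.105, 0.421, 0.086], "turn": [0, 0, 0.926], "gripper": 1}, {"xyz": [0.105, 0.421, 0.086], "turn": [0, 0, 0.926], "gripper": 1}, {"xyz": [0.105, 0.421, 0.086], "turn": [0, 0, 0.926], "gripper": 1}, {"xyz": [0.105, 0.421, 0.086], "turn": [0, 0, 0.926], "gripper": 1}, {"xyz": [0.105, 0.421, 0.086], "turn": [0, 0, 0.926], "gripper": 1}, {"xyz": [0.105, 0.421, 0.086], "turn": [0, 0, 0.926], "gripper": 1}, {"xyz": [0.105, 0.421, 0.086], "turn": [0, 0, 0.926], "gripper": 1}, {"xyz": [0.105, 0.421, 0.086], "turn": [0, 0, 0.926], "gripper": 1}, {"xyz": [0.105, 0.421, 0.086], "turn": [0, 0, 0.926], "gripper": 1}, {"xyz": [0.105, 0.421, 0.086], "turn": [0, 0, 0.926], "gripper": 1}]}}

```text
time_s: 3.98
position: [0.2867, -0.2686, 0.2101]
tool_rot: [[-0.356, -0.934, -0.0], [-0.934, 0.356, 0.0], [-0.0, 0.0, -1.0]]
ft_force: [-0.1, -0.6, 0.5]
grip_width: 0.0857
```

```bash
python3 - <<'E'
from h import *
snap('wrist','w2')
E
```

```text
(no output)
```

View pics/w2.png

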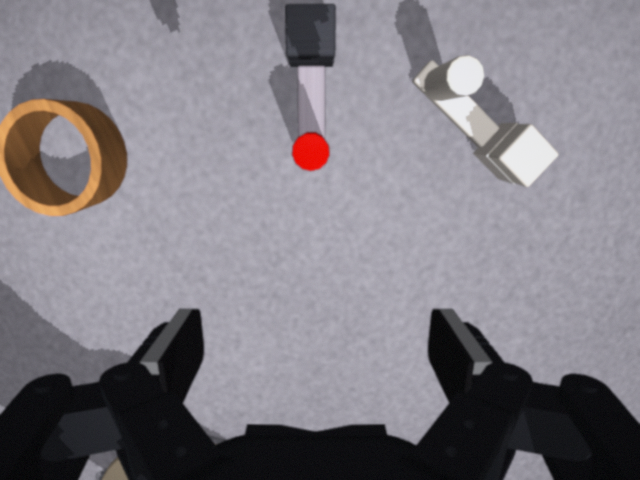

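Wrist view: the hub's top face spans about (286–335, 5–57) and the red handle is at (311,152). The white look-alike is to the right, clear of the fingers, and the tape is to the left.

```bash
python3 - <<'E'
from h import *
i=np.load('pics/w2_i.npy',allow_pickle=True).item();im=np.load('pics/w2.npy')
H=hsv(im);h,s,v=[H[:,:,k] for k in range(3)]
b=blobs(((h<8)|(h>172))&(s>150)&(v>80),(280,120,345,180))[0];k=plane(i,b[1],.07)[0];print(b[0],b[1],b[2],'knob',k.round(4))
b=blobs((v<85)&(s<90),(280,0,345,72),200)[0];print(b[0],b[1],b[2])
# edges: column extents per row, row profile at centre col
for r in (10,20,30,40,50,56,60,64): c=np.argwhere(b[3][r])[:,0];print(r,c.min(),c.max())
print('v col 310',v[0:75:3,310].tolist())
top=plane(i,[[286.5,5],[334.5,5],[334.5,57],[288,57]],.05);print(top.round(4).tolist(),top.mean(0).round(4))
arm=[]
for r in (75,85,95,105,115):
    c=np.argwhere((v[r,290:335]>140)&(s[r,290:335]<40));print(r,v[r,290:335:3].tolist())
E
```

```text
1088 [310.31 151.13] [292 133  37  38] knob [ 0.3416 -0.2865  0.07  ]
2752 [308.37  33.62] [285   3  50  64]
10 285 334
20 285 334
30 285 333
40 286 333
50 286 333
56 287 333
60 288 332
64 290 332
v col 310 [112, 89, 55, 56, 58, 56, 58, 57, 57, 58, 58, 57, 59, 59, 58, 57, 56, 59, 47, 26, 42, 44, 136, 202, 202]
[[0.4361, -0.3056, 0.05], [0.4247, -0.3354, 0.05], [0.3938, -0.3239, 0.05], [0.4051, -0.2944, 0.05]] [ 0.415  -0.3148  0.05  ]
75 [113, 115, 116, 182, 204, 200, 201, 203, 209, 205, 199, 186, 165, 171, 172]
85 [114, 117, 115, 132, 151, 197, 199, 203, 205, 203, 201, 186, 163, 171, 170]
95 [117, 120, 113, 130, 146, 142, 189, 201, 205, 205, 201, 184, 165, 173, 175]
105 [119, 123, 119, 129, 142, 141, 139, 177, 205, 204, 201, 185, 164, 173, 172]
115 [117, 120, 118, 128, 141, 141, 141, 141, 161, 203, 201, 184, 167, 174, 173]
```

```bash
python3 - <<'E'
from h import *
i=np.load('pics/w2_i.npy',allow_pickle=True).item()
T=plane(i,[[285,3.5],[334.5,3.5],[333.5,54.5],[286.5,54.5]],.05);c=T.mean(0);k=plane(i,[310.4,151.7],.07)[0]
print(T.round(4).tolist(),c.round(4),k.round(4));w=k-c;print('dist',np.hypot(*w[:2]),'head',np.degrees(np.arctan2(w[1],w[0])))
for a in(0,1,2,3):
    e=T[(a+1)%4]-T[a];print(np.hypot(*e[:2]).round(4),np.degrees(np.arctan2(e[1],e[0])).round(2))
hd=np.degrees(np.arctan2(w[1],w[0]));print(env.observe()['position'])
hub=c[:2]
plan([*hub,.12],down(hd),8); plan([*hub,.032],down(hd),5,np.array([*hub,.12]),down(hd))
E
```

```text
[[0.4374, -0.3051, 0.05], [0.4256, -0.3357, 0.05], [0.3956, -0.3238, 0.05], [0.407, -0.2941, 0.05]] [ 0.4164 -0.3147  0.05  ] [ 0.3413 -0.2864  0.07  ]
dist 0.08025307333678149 head 159.3801845272633
0.0328 -110.97
0.0323 158.43
0.0319 69.05
0.0324 -19.91
[ 0.28469666 -0.26771519  0.2094713 ]
n 8 xyz [-0.01, -0.437, 0.279] turn [0.004, 0.002, -0.014]
n 5 xyz [0.0, 0.0, 0.44] turn [0.0, 0.0, -0.0]
```

{"fn": "step_arm", "kwargs": {"steps": [{"xyz": [-0.01, -0.437, 0.279], "turn": [0, 0, -0.014], "gripper": 1}, {"xyz": [-0.01, -0.437, 0.279], "turn": [0, 0, -0.014], "gripper": 1}, {"xyz": [-0.01, -0.437, 0.279], "turn": [0, 0, -0.014], "gripper": 1}, {"xyz": [-0.01, -0.437, 0.279], "turn": [0, 0, -0.014], "gripper": 1}, {"xyz": [-0.01, -0.437, 0.279], "turn": [0, 0, -0.014], "gripper": 1}, {"xyz": [-0.01, -0.437, 0.279], "turn": [0, 0, -0.014], "gripper": 1}, {"xyz": [-0.01, -0.437, 0.279], "turn": [0, 0, -0.014], "gripper": 1}, {"xyz": [-0.01, -0.437, 0.279], "turn": [0, 0, -0.014], "gripper": 1}, {"xyz": [0, 0, 0.44], "turn": [0, 0, 0], "gripper": 1}, {"xyz": [0, 0, 0.44], "turn": [0, 0, 0], "gripper": 1}, {"xyz": [0, 0, 0.44], "turn": [0, 0, 0], "gripper": 1}, {"xyz": [0, 0, 0.44], "turn": [0, 0, 0], "gripper": 1}, {"xyz": [0, 0, 0.42], "turn": [0, 0, 0], "gripper": 1}, {"xyz": [0, 0, 0], "turn": [0, 0, 0], "gripper": 1}]}}

```text
time_s: 5.2
position: [0.419, -0.3132, 0.0312]
tool_rot: [[-0.344, -0.939, -0.004], [-0.939, 0.344, 0.004], [-0.003, 0.005, -1.0]]
ft_force: [-0.2, 0.9, -0.5]
grip_width: 0.0853
```

```bash
python3 - <<'E'
from h import *
s=env.observe();R=s['tool_rot'];print(s['position'].round(4),np.degrees(np.arctan2(R[1,1],R[0,1])),s['q'].round(1),s['ft_force'],((np.array([.4164,-.3147,.032])-s['position'])@R/.04).round(3))
E
```

```text
[ 0.419  -0.3132  0.0312] 159.8971434845078 [-49.8  34.6  94.7   0.   50.9  60.3] [-0.21251206  0.937887   -0.47388489] [ 0.056  0.048 -0.019]
```

{"fn": "step_arm", "kwargs": {"squeeze": 60, "steps": [{"xyz": [0.056, 0.048, 0], "turn": [0, 0, 0.11], "gripper": 1}, {"xyz": [0, 0, 0], "turn": [0, 0, 0], "gripper": -1}, {"xyz": [0, 0, 0], "turn": [0, 0, 0], "gripper": -1}, {"xyz": [0, 0, 0], "turn": [0, 0, 0], "gripper": -1}, {"xyz": [0, 0, 0], "turn": [0, 0, 0], "gripper": -1}, {"xyz": [0, 0, 0], "turn": [0, 0, 0], "gripper": -1}, {"xyz": [0, 0, 0], "turn": [0, 0, 0], "gripper": -1}, {"xyz": [0, 0, 0], "turn": [0, 0, 0], "gripper": -1}, {"xyz": [0, 0, 0], "turn": [0, 0, 0], "gripper": -1}, {"xyz": [0, 0, 0], "turn": [0, 0, 0], "gripper": -1}]}}

```text
time_s: 6.03
position: [0.4176, -0.316, 0.0348]
tool_rot: [[-0.352, -0.936, 0.001], [-0.936, 0.352, -0.001], [0.001, -0.001, -1.0]]
ft_force: [0.3, 1.7, 4.9]
grip_width: 0.0333
```

```bash
cat >> h.py <<'E'
yaw=np.radians(3.4);LE=.56
mx=np.array([np.cos(yaw),np.sin(yaw),0]);my=np.array([-np.sin(yaw),np.cos(yaw),0])
sn=np.array([0,0,1])*np.cos(LE)-mx*np.sin(LE);su=np.cross(my,sn)
seat=np.array([.5886,.0274,.1104])+.006*sn
def onshaft(deg,a=0):  # tool along -shaft axis, tool y at in-plane heading deg (ccw from uphill)
    t=np.radians(deg);y=np.cos(t)*su+np.sin(t)*my;z=-sn;return np.c_[np.cross(y,z),y,z]
E
python3 - <<'E'
from h import *
s=env.observe();R=s['tool_rot'];p=s['position'];print(p.round(4),np.degrees(np.arctan2(R[1,1],R[0,1])),s['q'].round(1),s['ft_force'],s['grip_width'])
print('along tool y hub offset',(np.array([.4164,-.3147,0])-p)@R[:,1], 'height of tcp over underside',p[2])
up=p+[0,0,.15]; plan(up,R,4)
R1=onshaft(159.6);h=p[2]
tgt=seat+sn*(h+.075); print(tgt,seat)
plan(tgt,R1,14,up,R)
E
```

```text
[ 0.4176 -0.316   0.0348] 159.36905828710616 [-50.1  34.2  94.8   0.   50.9  60.5] [0.29442994 1.73834934 4.94889374] 0.033268780428014434
along tool y hub offset 0.0016065852743279547 height of tcp over underside 0.03482370030677483
n 4 xyz [0.001, -0.001, -0.937] turn [0.0, -0.0, -0.0]
[0.52718434 0.02375124 0.20853222] [0.58541849 0.02721098 0.11548353]
n 14 xyz [-0.64, 0.006, 0.015] turn [0.462, -0.19, -0.055]
```

{"fn": "step_arm", "kwargs": {"steps": [{"xyz": [0, 0, -0.937], "turn": [0, 0, 0], "gripper": -1}, {"xyz": [0, 0, -0.937], "turn": [0, 0, 0], "gripper": -1}, {"xyz": [0, 0, -0.937], "turn": [0, 0, 0], "gripper": -1}, {"xyz": [0, 0, -0.937], "turn": [0, 0, 0], "gripper": -1}, {"xyz": [-0.64, 0.006, 0.015], "turn": [0.462, -0.19, -0.055], "gripper": -1}, {"xyz": [-0.64, 0.006, 0.015], "turn": [0.462, -0.19, -0.055], "gripper": -1}, {"xyz": [-0.64, 0.006, 0.015], "turn": [0.462, -0.19, -0.055], "gripper": -1}, {"xyz": [-0.64, 0.006, 0.015], "turn": [0.462, -0.19, -0.055], "gripper": -1}, {"xyz": [-0.64, 0.006, 0.015], "turn": [0.462, -0.19, -0.055], "gripper": -1}, {"xyz": [-0.64, 0.006, 0.015], "turn": [0.462, -0.19, -0.055], "gripper": -1}, {"xyz": [-0.64, 0.006, 0.015], "turn": [0.462, -0.19, -0.055], "gripper": -1}, {"xyz": [-0.64, 0.006, 0.015], "turn": [0.462, -0.19, -0.055], "gripper": -1}, {"xyz": [-0.64, 0.006, 0.015], "turn": [0.462, -0.19, -0.055], "gripper": -1}, {"xyz": [-0.64, 0.006, 0.015], "turn": [0.462, -0.19, -0.055], "gripper": -1}, {"xyz": [-0.64, 0.006, 0.015], "turn": [0.462, -0.19, -0.055], "gripper": -1}, {"xyz": [-0.64, 0.006, 0.015], "turn": [0.462, -0.19, -0.055], "gripper": -1}, {"xyz": [-0.64, 0.006, 0.015], "turn": [0.462, -0.19, -0.055], "gripper": -1}, {"xyz": [-0.64, 0.006, 0.015], "turn": [0.462, -0.19, -0.055], "gripper": -1}, {"xyz": [0, 0, 0], "turn": [0, 0, 0], "gripper": -1}]}}

```text
time_s: 7.62
position: [0.526, 0.0274, 0.2078]
tool_rot: [[-0.235, -0.815, 0.53], [-0.954, 0.299, 0.036], [-0.187, -0.497, -0.848]]
ft_force: [-1.0, 0.5, -3.4]
grip_width: 0.0332
```

```bash
python3 - <<'E'
from h import *
for k in range(2):
    s=env.observe();R=s['tool_rot'];p=s['position'];print(p.round(4),s['q'].round(1),s['ft_force'].round(1),s['grip_width'].round(4))
    n='side' if k==0 else 'wrist'
    i,im,d=snap(n,n+'3')
R1=onshaft(159.6);print('rot err deg',np.degrees(Ro.from_matrix(R.T@R1).as_rotvec()).round(2),'pos err tool',((seat+sn*.11-p)@R).round(4))
i,im,d=snap('top','top3')
E
python3 - <<'E'
import cv2,numpy as np
s=cv2.imread('pics/side3.png')[150:330,200:420];w=cv2.imread('pics/wrist3.png');t=cv2.imread('pics/top3.png')[150:290,240:380]
c=np.zeros((600,800,3),np.uint8)
c[:300,:366]=cv2.resize(s,(366,300),interpolation=cv2.INTER_CUBIC);c[:300,400:700]=cv2.resize(t,(300,300),interpolation=cv2.INTER_CUBIC);c[300:,:400]=cv2.resize(w,(400,300))
cv2.imwrite('pics/c3.png',c)
E
```

```text
Traceback (most recent call last):
AttributeError: 'float' object has no attribute 'round'
[ WARN:0@0.021] global loadsave.cpp:275 findDecoder imread_('pics/side3.png'): can't open/read file: check file path/integrity
Traceback (most recent call last):
TypeError: 'NoneType' object is not subscriptable
```

```bash
python3 - <<'E'
from h import *
for n in ('side','wrist','top'):
    s=env.observe();R=s['tool_rot'];p=s['position'];print(p.round(4),s['q'].round(1),s['ft_force'].round(1))
    i,im,d=snap(n,n+'3')
R1=onshaft(159.6);print('rot err deg',np.degrees(Ro.from_matrix(R.T@R1).as_rotvec()).round(2),'pos err tool',((seat+sn*.11-p)@R).round(4))
s,t,w=[cv2.imread(f'pics/{n}3.png') for n in('side','top','wrist')]
c=np.zeros((600,800,3),np.uint8)
c[:300,:366]=cv2.resize(s[150:330,200:420],(366,300),interpolation=cv2.INTER_CUBIC);c[:300,400:700]=cv2.resize(t[150:290,240:380],(300,300),interpolation=cv2.INTER_CUBIC);c[300:,:400]=cv2.resize(w,(400,300))
cv2.imwrite('pics/c3.png',c)
E
```

```text
[0.526  0.0274 0.2078] [-14.4  12.  103.8  17.   34.6  80.9] [-1.   0.5 -3.4]
[0.5261 0.0259 0.2076] [-14.5  12.  103.8  17.   34.7  80.8] [-0.4 -0.4 -2.9]
[0.5264 0.0248 0.2077] [-14.7  12.  103.8  17.   34.7  80.8] [-0.7 -0.2 -3. ]
rot err deg [0.16 0.09 0.07] pos err tool [ 0.0006 -0.0014 -0.0005]
```

View pics/c3.png

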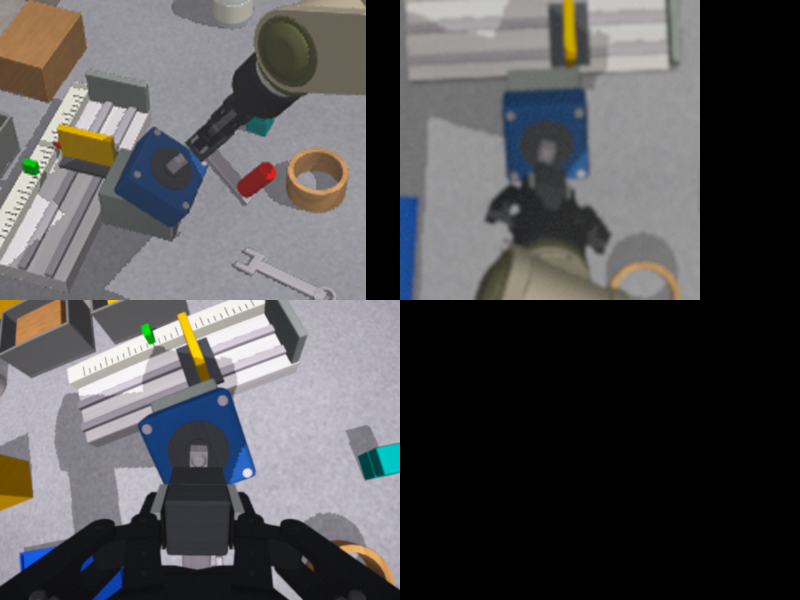

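The wrist view shows the held hub facing the shaft end at about (317,250), nicely in line. In the side view the handle points to the robot. I'll take one enlarged crop to check the fine alignment.

```bash
python3 - <<'E'
from h import *
im=cv2.imread('pics/wrist3.png')
cr=cv2.resize(im[200:350,250:385],(720,800),interpolation=cv2.INTER_CUBIC)[:600];cv2.imwrite('pics/w3c.png',cr)
i=np.load('pics/wrist3_i.npy',allow_pickle=True).item()
E=onshaft(159.6)
S=[]
for off,hw in((0,.008),(.0215,.008),(.0265,.006)):
    for a,b in((-1,-1),(1,-1),(1,1),(-1,1)): S.append(seat+sn*off+E[:,0]*a*hw+E[:,1]*b*hw)
print(((proj(i,S)-[250,200])*[720/135,800/150]).round(0).tolist())
E
```

```text
[[293.0, 173.0], [430.0, 173.0], [428.0, 303.0], [293.0, 302.0], [287.0, 227.0], [437.0, 227.0], [435.0, 367.0], [288.0, 367.0], [305.0, 259.0], [419.0, 259.0], [418.0, 366.0], [305.0, 366.0]]
```

View pics/w3c.png

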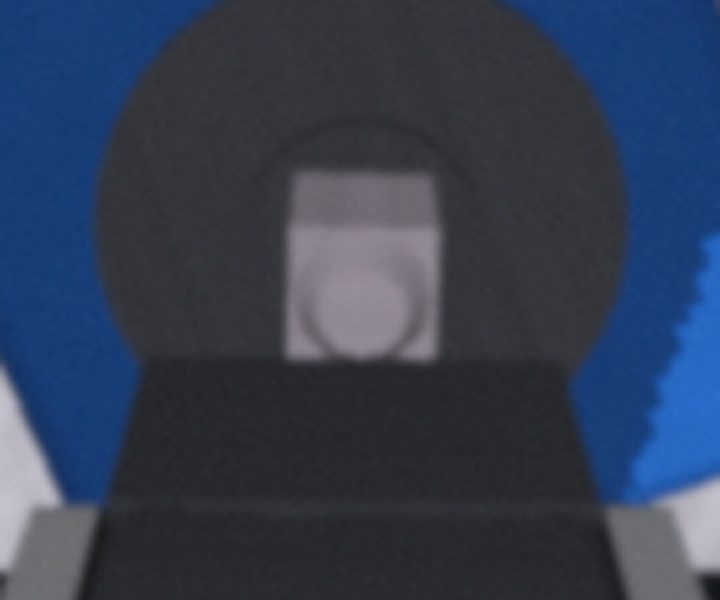

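Predicted shaft corners match the picture to within about 0.3 mm (cols 287–437 predicted, 287–441 seen). Next I locate the hub's lower edge (row 358, cols 140–570) relative to the tool.

```bash
python3 - <<'E'
from h import *
i=np.load('pics/wrist3_i.npy',allow_pickle=True).item()
s=env.observe();R=s['tool_rot'];p=s['position'];print(p)
for dy in(0,.0016,.003):
  for hz in(.031,.035):
    S=[p+R@[x,-.017+dy,z] for z in(hz,hz-.05) for x in(-.017,.017)]
    print(dy,hz,((proj(i,S)-[250,200])*[720/135,800/150]).round(0).tolist())
E
```

```text
[0.52659423 0.02392222 0.20773985]
0 0.031 [[153.0, 339.0], [580.0, 340.0], [73.0, 640.0], [672.0, 641.0]]
0 0.035 [[157.0, 322.0], [575.0, 323.0], [81.0, 607.0], [663.0, 608.0]]
0.0016 0.031 [[153.0, 358.0], [579.0, 359.0], [74.0, 665.0], [671.0, 666.0]]
0.0016 0.035 [[158.0, 341.0], [574.0, 342.0], [82.0, 632.0], [661.0, 633.0]]
0.003 0.031 [[154.0, 374.0], [579.0, 375.0], [75.0, 687.0], [670.0, 688.0]]
0.003 0.035 [[158.0, 357.0], [574.0, 358.0], [83.0, 653.0], [660.0, 654.0]]
```

```bash
python3 - <<'E'
from h import *
R1=onshaft(159.6);hz=.033;dy=.002
T=seat+sn*(hz+.032)-R1[:,1]*dy
plan(T,R1,5)
E
```

```text
n 5 xyz [-0.001, -0.015, 0.222] turn [0.006, 0.002, 0.0]
```

{"fn": "step_arm", "kwargs": {"steps": [{"xyz": [0, -0.015, 0.222], "turn": [0.006, 0.002, 0], "gripper": -1}, {"xyz": [0, -0.015, 0.222], "turn": [0.006, 0.002, 0], "gripper": -1}, {"xyz": [0, -0.015, 0.222], "turn": [0.006, 0.002, 0], "gripper": -1}, {"xyz": [0, -0.015, 0.222], "turn": [0.006, 0.002, 0], "gripper": -1}, {"xyz": [0, -0.015, 0.222], "turn": [0.006, 0.002, 0], "gripper": -1}, {"xyz": [0, 0, 0], "turn": [0, 0, 0], "gripper": -1}, {"xyz": [0, 0, 0], "turn": [0, 0, 0], "gripper": -1}]}}

```text
time_s: 8.35
position: [0.553, 0.0244, 0.1711]
tool_rot: [[-0.24, -0.813, 0.53], [-0.953, 0.302, 0.032], [-0.186, -0.498, -0.847]]
ft_force: [-0.1, -0.6, -2.9]
grip_width: 0.0331
```

```bash
python3 - <<'E'
from h import *
s=env.observe();R=s['tool_rot'];p=s['position'];R1=onshaft(159.6);hz=.033;dy=.002
print('err',((seat+sn*(hz+.032)-R1[:,1]*dy-p)@R).round(4),np.degrees(Ro.from_matrix(R.T@R1).as_rotvec()).round(2),s['ft_force'])
i,im,d=snap('wrist','wrist4')
cr=cv2.resize(im[200:350,250:385],(720,800),interpolation=cv2.INTER_CUBIC)[:600];cv2.imwrite('pics/w4c.png',cr[:,:,::-1])
for dy in(0,.002,.004):
    S=[p+R@[x,-.017+dy,z] for z in(.033,-.017) for x in(-.017,.017)]+[seat+sn*.0215+R1@[x,-.008,0] for x in(-.008,.008)]
    print(dy,((proj(i,S)-[250,200])*[720/135,800/150]).round(0).tolist())
E
```

```text
err [-0.0001  0.0002 -0.0006] [ 0.    0.   -0.04] [-0.06530353 -0.60344802 -2.88102469]
0 [[132.0, 344.0], [554.0, 344.0], [47.0, 641.0], [636.0, 641.0], [250.0, 426.0], [434.0, 426.0]]
0.002 [[133.0, 368.0], [553.0, 367.0], [48.0, 672.0], [635.0, 672.0], [250.0, 426.0], [434.0, 426.0]]
0.004 [[134.0, 391.0], [553.0, 390.0], [50.0, 703.0], [633.0, 702.0], [250.0, 426.0], [434.0, 426.0]]
```

View pics/w4c.png

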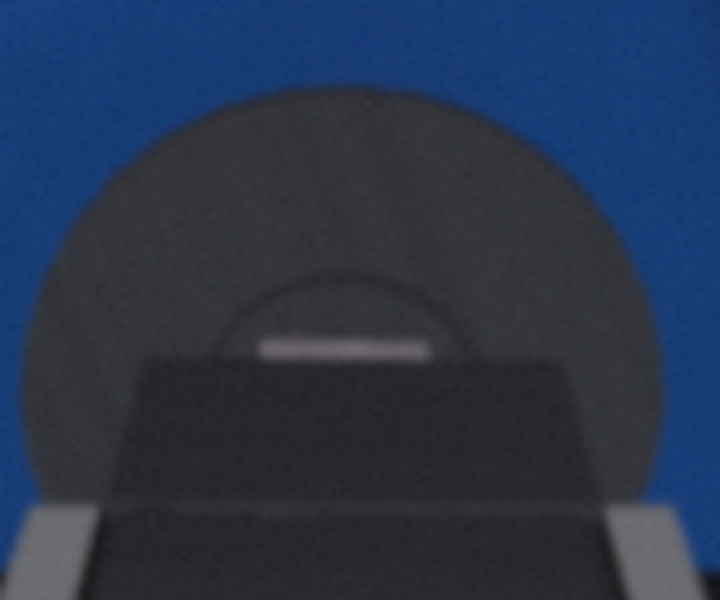

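Crop: hub lower edge at cols 140–568 and row 358, with the shaft base at cols 258–430. The hub sits roughly 0.8 mm to +x of the shaft axis, so I correct that while pushing on.

{"fn": "step_arm", "kwargs": {"steps": [{"xyz": [-0.02, 0.005, 0.05], "turn": [0, 0, 0], "gripper": -1}, {"xyz": [0, 0, 0.1], "turn": [0, 0, 0], "gripper": -1}, {"xyz": [0, 0, 0.1], "turn": [0, 0, 0], "gripper": -1}, {"xyz": [0, 0, 0.1], "turn": [0, 0, 0], "gripper": -1}, {"xyz": [0, 0, 0.1], "turn": [0, 0, 0], "gripper": -1}, {"xyz": [0, 0, 0], "turn": [0, 0, 0], "gripper": -1}]}}

```text
time_s: 8.9
position: [0.5626, 0.0259, 0.1559]
tool_rot: [[-0.24, -0.813, 0.531], [-0.953, 0.302, 0.031], [-0.186, -0.498, -0.847]]
ft_force: [0.3, 0.3, -3.0]
grip_width: 0.0331
```

{"fn": "step_arm", "kwargs": {"steps": [{"xyz": [0, 0, 0.1], "turn": [0, 0, 0], "gripper": -1}, {"xyz": [0, 0, 0.1], "turn": [0, 0, 0], "gripper": -1}, {"xyz": [0, 0, 0.1], "turn": [0, 0, 0], "gripper": -1}, {"xyz": [0, 0, 0.05], "turn": [0, 0, 0], "gripper": -1}, {"xyz": [0, 0, 0], "turn": [0, 0, 0], "gripper": -1}]}}

```text
time_s: 9.32
position: [0.5695, 0.0262, 0.1458]
tool_rot: [[-0.239, -0.812, 0.532], [-0.953, 0.301, 0.031], [-0.185, -0.5, -0.846]]
ft_force: [-14.5, -1.9, 13.4]
grip_width: 0.0332
```

```bash
python3 - <<'E'
from h import *
s=env.observe();R=s['tool_rot'];p=s['position'];R1=onshaft(159.6)
print('tcp rel seat along n, lateral',(p-seat)@sn,((p-seat)@R1).round(4),np.degrees(Ro.from_matrix(R.T@R1).as_rotvec()).round(2),s['ft_force'],s['ft_force']@sn,s['grip_width'])
E
```

```text
tcp rel seat along n, lateral 0.03419991895033209 [-0.0009 -0.0024 -0.0342] [-0.13  0.01  0.01] [-14.47675878  -1.94926267  13.42533244] 19.112407605585133 0.03323745318071811
```

The crank is home: axial contact force 19 N, with the TCP 34 mm above the seat against a grasp height of about 34 mm. Release, back off along the shaft, and plan the handle grasp.

{"fn": "step_arm", "kwargs": {"steps": [{"xyz": [0, 0, 0], "turn": [0, 0, 0], "gripper": -1}, {"xyz": [0, 0, -0.02], "turn": [0, 0, 0], "gripper": 0.3}, {"xyz": [0, 0, 0], "turn": [0, 0, 0], "gripper": 0.3}, {"xyz": [0, 0, 0], "turn": [0, 0, 0], "gripper": 0.3}, {"xyz": [0, 0, -0.4], "turn": [0, 0, 0], "gripper": 0.3}, {"xyz": [0, 0, -0.65], "turn": [0, 0, 0], "gripper": 0.3}, {"xyz": [0, 0, -0.65], "turn": [0, 0, 0], "gripper": 0.3}, {"xyz": [0, 0, 0], "turn": [0, 0, 0], "gripper": 0.3}]}}

```text
time_s: 9.98
position: [0.5332, 0.0241, 0.2067]
tool_rot: [[-0.238, -0.81, 0.536], [-0.953, 0.301, 0.03], [-0.186, -0.504, -0.844]]
ft_force: [1.1, 0.5, 1.1]
grip_width: 0.0555
```

```bash
python3 - <<'E'
from h import *
s=env.observe();print((s['position']-seat)@sn,s['grip_width'])
i,im,d=snap('wrist','w5');snap('side','side5')
h_=hsv(im)
# knob estimates
t=np.radians(159.6);K=seat+.08*(np.cos(t)*su+np.sin(t)*my)
isd=cams.camera_info('side');ims=np.load('pics/side5.npy');H=hsv(ims)
b=blobs(((H[:,:,0]<8)|(H[:,:,0]>172))&(H[:,:,1]>150)&(H[:,:,2]>80),(240,180,420,330))
print('red seen',[(q[0],q[1]) for q in b[:2]],'pred',proj(isd,K+sn*.041))
T=K+sn*.1;plan(T,onshaft(-70),28)
a=im[:,:,::-1];cv2.imwrite('pics/c5.png',np.hstack([cv2.resize(a,(400,300)),cv2.resize(ims[150:330,200:440,::-1],(400,300),interpolation=cv2.INTER_CUBIC)]))
E
```

```text
0.10506086666778221 0.05554815652885752
red seen [(np.int32(235), array([334.99, 270.92]))] pred [[336.29998041 268.95712643]]
n 28 xyz [-0.082, 0.043, 0.002] turn [-0.001, -0.002, -1.016]
```

View pics/c5.png

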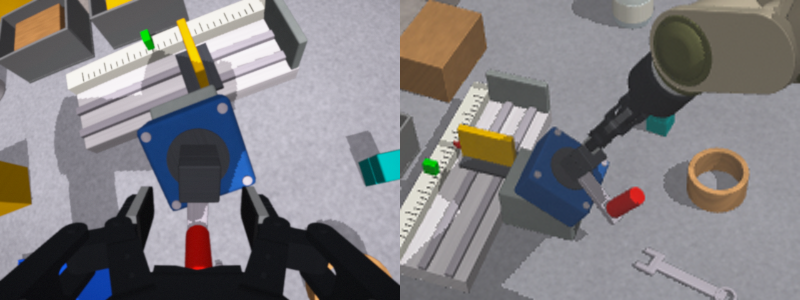

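The crank sits home on the shaft with its handle toward the robot. The red blob seen at (335,271) matches the predicted (336,269).

{"fn": "step_arm", "kwargs": {"steps": [{"xyz": [-0.082, 0.043, 0], "turn": [0, 0, -1], "gripper": 0.3}, {"xyz": [-0.082, 0.043, 0], "turn": [0, 0, -1], "gripper": 0.3}, {"xyz": [-0.082, 0.043, 0], "turn": [0, 0, -1], "gripper": 0.3}, {"xyz": [-0.082, 0.043, 0], "turn": [0, 0, -1], "gripper": 0.3}, {"xyz": [-0.082, 0.043, 0], "turn": [0, 0, -1], "gripper": 0.3}, {"xyz": [-0.082, 0.043, 0], "turn": [0, 0, -1], "gripper": 0.3}, {"xyz": [-0.082, 0.043, 0], "turn": [0, 0, -1], "gripper": 0.3}, {"xyz": [-0.082, 0.043, 0], "turn": [0, 0, -1], "gripper": 0.3}, {"xyz": [-0.082, 0.043, 0], "turn": [0, 0, -1], "gripper": 0.3}, {"xyz": [-0.082, 0.043, 0], "turn": [0, 0, -1], "gripper": 0.3}, {"xyz": [-0.082, 0.043, 0], "turn": [0, 0, -1], "gripper": 0.3}, {"xyz": [-0.082, 0.043, 0], "turn": [0, 0, -1], "gripper": 0.3}, {"xyz": [-0.082, 0.043, 0], "turn": [0, 0, -1], "gripper": 0.3}, {"xyz": [-0.082, 0.043, 0], "turn": [0, 0, -1], "gripper": 0.3}]}}

```text
time_s: 11.25
position: [0.5062, 0.062, 0.186]
tool_rot: [[0.63, -0.568, 0.53], [-0.684, -0.729, 0.032], [0.368, -0.382, -0.847]]
ft_force: [0.7, 0.1, -0.0]
grip_width: 0.0558
```

{"fn": "step_arm", "kwargs": {"steps": [{"xyz": [-0.082, 0.043, 0], "turn": [0, 0, -1], "gripper": 0.3}, {"xyz": [-0.082, 0.043, 0], "turn": [0, 0, -1], "gripper": 0.3}, {"xyz": [-0.082, 0.043, 0], "turn": [0, 0, -1], "gripper": 0.3}, {"xyz": [-0.082, 0.043, 0], "turn": [0, 0, -1], "gripper": 0.3}, {"xyz": [-0.082, 0.043, 0], "turn": [0, 0, -1], "gripper": 0.3}, {"xyz": [-0.082, 0.043, 0], "turn": [0, 0, -1], "gripper": 0.3}, {"xyz": [-0.082, 0.043, 0], "turn": [0, 0, -1], "gripper": 0.3}, {"xyz": [-0.082, 0.043, 0], "turn": [0, 0, -1], "gripper": 0.3}, {"xyz": [-0.082, 0.043, 0], "turn": [0, 0, -1], "gripper": 0.3}, {"xyz": [-0.082, 0.043, 0], "turn": [0, 0, -1], "gripper": 0.3}, {"xyz": [-0.082, 0.043, 0], "turn": [0, 0, -1], "gripper": 0.3}, {"xyz": [-0.082, 0.043, 0], "turn": [0, 0, -1], "gripper": 0.3}, {"xyz": [-0.082, 0.043, 0], "turn": [0, 0, -1], "gripper": 0.3}, {"xyz": [-0.082, 0.043, 0], "turn": [0, 0, -1], "gripper": 0.3}, {"xyz": [0, 0, 0], "turn": [0, 0, 0], "gripper": 0.3}, {"xyz": [0, 0, 0], "turn": [0, 0, 0], "gripper": 0.3}]}}

```text
time_s: 12.58
position: [0.466, 0.0498, 0.1608]
tool_rot: [[0.787, 0.314, 0.53], [0.352, -0.935, 0.031], [0.506, 0.162, -0.847]]
ft_force: [-0.2, -0.3, 0.4]
grip_width: 0.0554
```

```bash
python3 - <<'E'
from h import *
s=env.observe();R=s['tool_rot'];print(s['position'],s['q'].round(1),s['grip_width'])
t=np.radians(159.6);K=seat+.08*(np.cos(t)*su+np.sin(t)*my)
print('heading',np.degrees(np.arctan2(R[:,1]@my,R[:,1]@su)))
plan(K+sn*.05,onshaft(-72),4)
E
```

```text
[0.4659862  0.04979222 0.16081054] [-13.   11.2 116.   22.2  23.3 -52.3] 0.055446494324575116
heading -72.25341637955864
n 4 xyz [0.002, 0.012, 0.319] turn [0.001, 0.0, -0.014]
```

{"fn": "step_arm", "kwargs": {"squeeze": 25, "steps": [{"xyz": [0, 0.012, 0.319], "turn": [0, 0, 0], "gripper": 0.3}, {"xyz": [0, 0.012, 0.319], "turn": [0, 0, 0], "gripper": 0.3}, {"xyz": [0, 0.012, 0.319], "turn": [0, 0, 0], "gripper": 0.3}, {"xyz": [0, 0.012, 0.319], "turn": [0, 0, 0], "gripper": 0.3}, {"xyz": [0, 0, 0], "turn": [0, 0, 0], "gripper": -1}, {"xyz": [0, 0, 0], "turn": [0, 0, 0], "gripper": -1}, {"xyz": [0, 0, 0], "turn": [0, 0, 0], "gripper": -1}, {"xyz": [0, 0, 0], "turn": [0, 0, 0], "gripper": -1}, {"xyz": [0, 0, 0], "turn": [0, 0, 0], "gripper": -1}]}}

```text
time_s: 13.33
position: [0.4932, 0.0499, 0.1192]
tool_rot: [[0.786, 0.316, 0.532], [0.355, -0.934, 0.031], [0.507, 0.164, -0.846]]
ft_force: [-2.0, 0.2, 0.9]
grip_width: 0.0254
```

```bash
cat > wind.py <<'E'
from h import *
import sys
# circle rows in the tool's axes: from angle a0 by da deg per row, n rows
a0,a1,n=float(sys.argv[1]),float(sys.argv[2]),int(sys.argv[3])
s=env.observe();R=s['tool_rot'];p=s['position'];e=p-seat
print('now angle',np.degrees(np.arctan2(e@my,e@su)).round(1),'r',np.hypot(e@su,e@my).round(4),'h',(e@sn).round(4),'f',s['ft_force'].round(1),'grip',s['grip_width'],s['q'].round(0))
R=onshaft(float(sys.argv[4])) if len(sys.argv)>4 else R
A=np.radians(np.linspace(a0,a1,n+1));C=seat+sn*.05+.08*(np.cos(A)[:,None]*su+np.sin(A)[:,None]*my)
h0=(p-seat)@sn; C0=p.copy(); X=np.diff(C,axis=0);X[0]=C[1]-(p-sn*(h0-.05))
for r in (X@R/.04).round(3)[:,:2]: print(r.tolist())
E
python3 wind.py 159.6 339.6 12
```

```text
now angle 159.5 r 0.08 h 0.0513 f [-2.   0.2  0.9] grip 0.02540487991710009 [-12.  18. 116.  30.  17. -60.]
[-0.27, 0.452]
[-0.142, 0.502]
[-0.007, 0.522]
[0.128, 0.506]
[0.255, 0.456]
[0.364, 0.374]
[0.448, 0.267]
[0.502, 0.142]
[0.522, 0.007]
[0.506, -0.128]
[0.456, -0.255]
[0.374, -0.364]
```

{"fn": "step_arm", "kwargs": {"steps": [{"xyz": [-0.27, 0.452, 0], "turn": [0, 0, 0], "gripper": -1}, {"xyz": [-0.142, 0.502, 0], "turn": [0, 0, 0], "gripper": -1}, {"xyz": [-0.007, 0.522, 0], "turn": [0, 0, 0], "gripper": -1}, {"xyz": [0.128, 0.506, 0], "turn": [0, 0, 0], "gripper": -1}, {"xyz": [0.255, 0.456, 0], "turn": [0, 0, 0], "gripper": -1}, {"xyz": [0.364, 0.374, 0], "turn": [0, 0, 0], "gripper": -1}, {"xyz": [0, 0, 0], "turn": [0, 0, 0], "gripper": -1}]}}

```text
time_s: 13.92
position: [0.542, -0.0553, 0.1468]
tool_rot: [[0.784, 0.311, 0.537], [0.354, -0.935, 0.023], [0.509, 0.172, -0.843]]
ft_force: [-12.4, -19.5, 8.3]
grip_width: 0.0253
```

```bash
python3 wind.py 249.6 429.6 12 -72; python3 - <<'E'
from h import *
i,im,d=snap('top','top6');H=hsv(im);h,s,v=[H[:,:,k] for k in range(3)]
for q in blobs((h>18)&(h<35)&(s>150),(230,125,375,190))[:1]: print('stop',q[1],plane(i,q[1],.102))
E
```

```text
now angle -106.9 r 0.0834 h 0.0521 f [-12.4 -19.5   8.3] grip 0.02529028595399716 [-25.  19. 107.  31.  28. -70.]
[0.398, 0.126]
[0.502, 0.143]
[0.522, 0.008]
[0.506, -0.127]
[0.456, -0.254]
[0.375, -0.363]
[0.268, -0.448]
[0.143, -0.502]
[0.008, -0.522]
[-0.127, -0.506]
[-0.254, -0.456]
[-0.363, -0.375]
stop [313.12 163.01] [[0.72821315 0.01693407 0.102     ]]
```

```bash
python3 wind.py 253 423 17 -72
```

```text
now angle -107.7 r 0.0832 h 0.0521 f [-12.5 -20.1   8. ] grip 0.025260738210083292 [-25.  19. 107.  31.  28. -70.]
[0.369, 0.123]
[0.328, 0.119]
[0.343, 0.061]
[0.349, -0.0]
[0.343, -0.061]
[0.328, -0.119]
[0.302, -0.174]
[0.267, -0.224]
[0.224, -0.267]
[0.174, -0.302]
[0.119, -0.328]
[0.061, -0.343]
[-0.0, -0.349]
[-0.061, -0.343]
[-0.119, -0.328]
[-0.174, -0.302]
[-0.224, -0.267]
```

{"fn": "step_arm", "kwargs": {"steps": [{"xyz": [0, 0, 0], "turn": [0, 0, 0], "gripper": -1}, {"xyz": [0, 0, 0], "turn": [0, 0, 0], "gripper": -1}]}}

```text
time_s: 14.13
position: [0.5401, -0.0544, 0.1456]
tool_rot: [[0.785, 0.311, 0.536], [0.355, -0.935, 0.023], [0.508, 0.172, -0.844]]
ft_force: [-13.1, -21.9, 8.5]
grip_width: 0.0249
```

```bash
python3 wind.py 252 422 17 -72 | head -2;  python3 - <<'E'
from h import *
s=env.observe();R=onshaft(-72);print('f tool',(s['ft_force']@R).round(1),'tq',(s['wrist_torque']).round(2))
i=cams.camera_info('side');im,d=cams.get_image('side');np.save('pics/side6.npy',im);H=hsv(im)
q=blobs((H[:,:,2]<70)&(H[:,:,1]<80),(280,230,330,270))[:3];print([(a[0],a[1]) for a in q])
print('hub top pred',proj(i,[seat+sn*.05,seat]))
E
```

```text
now angle -108.5 r 0.0831 h 0.0521 f [-13.1 -21.9   8.5] grip 0.02487769072525343 [-25.  19. 107.  31.  28. -70.]
[0.36, 0.128]
f tool [-13.8  17.7 -14.8] tq [-2.81  1.3  -1.69]
[(np.int32(603), array([305.33, 247.71]))]
hub top pred [[314.98387691 240.1989066 ]
 [304.58876895 249.59012977]]
```

The knob sits about 3.5 mm off the pad centre along tool y, hence the side force. I'll shift the commanded circle by that amount and continue.

```bash
python3 - <<'E'
from h import *
R=onshaft(-72);A=np.radians(np.linspace(250,420,18));C=.08*(np.cos(A)[:,None]*su+np.sin(A)[:,None]*my)
X=(np.diff(C,axis=0)@R/.04);X[0,1]+=.087
for r in X.round(2): print(r[:2].tolist())
E
```

```text
[0.29, 0.28]
[0.32, 0.14]
[0.34, 0.08]
[0.35, 0.02]
[0.35, -0.04]
[0.33, -0.1]
[0.31, -0.16]
[0.28, -0.21]
[0.24, -0.25]
[0.19, -0.29]
[0.14, -0.32]
[0.08, -0.34]
[0.02, -0.35]
[-0.04, -0.35]
[-0.1, -0.33]
[-0.16, -0.31]
[-0.21, -0.28]
```

{"fn": "step_arm", "kwargs": {"steps": [{"xyz": [0.29, 0.28, -0.02], "turn": [0, 0, 0], "gripper": -1}, {"xyz": [0.32, 0.14, 0], "turn": [0, 0, 0], "gripper": -1}, {"xyz": [0.34, 0.08, 0], "turn": [0, 0, 0], "gripper": -1}, {"xyz": [0.35, 0.02, 0], "turn": [0, 0, 0], "gripper": -1}, {"xyz": [0.35, -0.04, 0], "turn": [0, 0, 0], "gripper": -1}, {"xyz": [0.33, -0.1, 0], "turn": [0, 0, 0], "gripper": -1}, {"xyz": [0.31, -0.16, 0], "turn": [0, 0, 0], "gripper": -1}, {"xyz": [0.28, -0.21, 0], "turn": [0, 0, 0], "gripper": -1}, {"xyz": [0, 0, 0], "turn": [0, 0, 0], "gripper": -1}]}}

```text
time_s: 14.93
position: [0.6207, -0.0136, 0.1986]
tool_rot: [[0.784, 0.316, 0.534], [0.356, -0.934, 0.031], [0.508, 0.166, -0.845]]
ft_force: [-1.5, -1.5, 6.1]
grip_width: 0.0247
```

```bash
cat > st.py <<'E'
from h import *
s=env.observe();R=onshaft(-72);e=s['position']-seat-.0035*R[:,1]
print('t',s['time_s'],'knob angle',(np.degrees(np.arctan2(e@my,e@su))%360).round(1),'r',np.hypot(e@su,e@my).round(4),'h',(e@sn).round(4),'f tool',(s['ft_force']@R).round(1),s['q'].round(0))
i,im,d=snap('top','topx');H=hsv(im);h,sa,v=[H[:,:,k] for k in range(3)]
for q in blobs((h>18)&(h<35)&(sa>150),(230,125,375,190))[:1]: print('stop',q[1],plane(i,q[1],.102)[0].round(4))
for q in blobs((h>45)&(h<75)&(sa>150),(230,125,375,190))[:1]: print('clip',q[1],plane(i,q[1],.065)[0].round(4))
E
python3 st.py
```

```text
t 14.9333 knob angle 330.9 r 0.0811 h 0.053 f tool [ 1.4  1.9 -6. ] [-16.  21.  91.  17.  38. -48.]
stop [307.86 163.63] [0.7263 0.0304 0.102 ]
clip [296.71 139.17] [0.7985 0.0618 0.065 ]
```

{"fn": "step_arm", "kwargs": {"steps": [{"xyz": [0.24, -0.25, 0], "turn": [0, 0, 0], "gripper": -1}, {"xyz": [0.19, -0.29, 0], "turn": [0, 0, 0], "gripper": -1}, {"xyz": [0.14, -0.32, 0], "turn": [0, 0, 0], "gripper": -1}, {"xyz": [0.08, -0.34, 0], "turn": [0, 0, 0], "gripper": -1}, {"xyz": [0.02, -0.35, 0], "turn": [0, 0, 0], "gripper": -1}, {"xyz": [-0.04, -0.35, 0], "turn": [0, 0, 0], "gripper": -1}, {"xyz": [-0.1, -0.33, 0], "turn": [0, 0, 0], "gripper": -1}, {"xyz": [-0.16, -0.31, 0], "turn": [0, 0, 0], "gripper": -1}, {"xyz": [-0.21, -0.28, 0], "turn": [0, 0, 0], "gripper": -1}, {"xyz": [0, 0, 0], "turn": [0, 0, 0], "gripper": -1}]}}

```text
time_s: 15.82
position: [0.5882, 0.0947, 0.1826]
tool_rot: [[0.784, 0.317, 0.534], [0.355, -0.934, 0.033], [0.509, 0.164, -0.845]]
ft_force: [-3.7, 5.1, 8.6]
grip_width: 0.0253
```

```bash
python3 st.py; python3 - <<'E'
from h import *
i,im,d=snap('wrist','w7');cv2.imwrite('pics/w7s.png',cv2.resize(im[:,:,::-1],(640,480)))
R=onshaft(-72)
for a,b in((60,110),):
    A=np.radians(np.arange(a,b+1,10));C=.08*(np.cos(A)[:,None]*su+np.sin(A)[:,None]*my);print((np.diff(C,axis=0)@R/.04).round(2)[:,:2].tolist())
E
```

```text
t 15.8167 knob angle 60.3 r 0.0812 h 0.0533 f tool [ 3.3 -4.5 -9.1] [ -4.  20.  96.   8.  31. -30.]
stop [302.25 163.58] [0.7261 0.0447 0.102 ]
clip [296.7 139. ] [0.799  0.0619 0.065 ]
[[-0.25, -0.24], [-0.29, -0.19], [-0.32, -0.14], [-0.34, -0.08], [-0.35, -0.02]]
```

View pics/w7s.png

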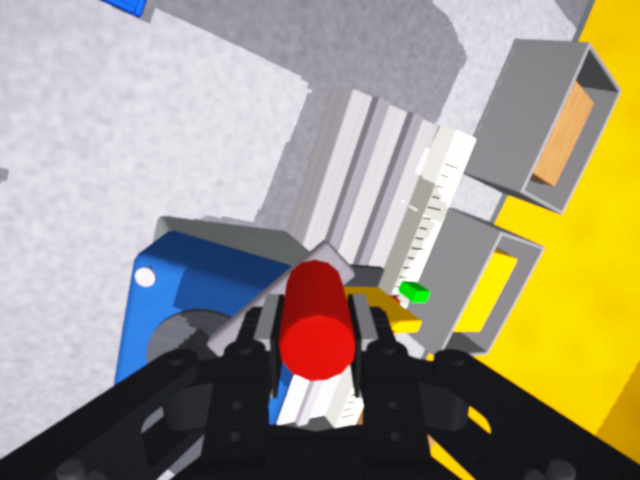

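Wrist view: the clip is at (414,292) and the red pointer is just short of it near (397,298), so roughly 10 mm remains. I'll measure that gap.

```bash
cat > gap.py <<'E'
from h import *
import sys
def gap(f,box):
    i=np.load(f'pics/{f}_i.npy',allow_pickle=True).item();im=np.load(f'pics/{f}.npy');d=np.load(f'pics/{f}_d.npy')
    H=hsv(im);h,s,v=[H[:,:,k] for k in range(3)]
    def pts(m):
        o,r=ray(i,np.argwhere(m)[:,::-1]);return o+r*(d[m]/(r@i['extrinsics'][:3,2]))[:,None]
    for nm,m in(('green',(h>45)&(h<75)&(s>150)),('red',((h<8)|(h>172))&(s>130)&(v>60)),('yel',(h>20)&(h<32)&(s>150))):
        for q in blobs(m,box,4)[:2]:
            P=pts(q[3]);y=P@my;x=P@mx
            print(f,nm,q[0],q[1],'my pct',np.percentile(y,[3,50,97]).round(4),'mx',np.percentile(x,[3,50,97]).round(4),'z',np.percentile(P[:,2],[3,50,97]).round(3),'c@.06',(plane(i,q[1],.06)@my).round(4))
if __name__=='__main__':
    gap('w1',(470,120,625,290));gap('w7',(355,270,435,340))
E
python3 gap.py
```

```text
w1 green 399 [594.5 175.2] my pct [0.0093 0.0157 0.021 ] mx [0.7903 0.7956 0.8107] z [0.055 0.074 0.076] c@.06 [0.0141]
w1 red 21 [569.14 226.76] my pct [-0.0386 -0.0356 -0.035 ] mx [0.7805 0.7833 0.7884] z [0.056 0.062 0.065] c@.06 [-0.0368]
w1 yel 2512 [529.82 237.78] my pct [-0.0439 -0.0345 -0.0334] mx [0.6913 0.7272 0.7696] z [0.053 0.095 0.104] c@.06 [-0.0459]
w7 green 454 [414.16 291.79] my pct [0.0099 0.0173 0.0211] mx [0.79   0.7934 0.8093] z [0.055 0.07  0.075] c@.06 [0.0122]
w7 red 16 [395.88 298.31] my pct [0.0034 0.0071 0.0075] mx [0.7793 0.782  0.7878] z [0.06  0.063 0.064] c@.06 [0.0048]
w7 yel 1205 [390.96 310.3 ] my pct [-0.0009  0.0079  0.0087] mx [0.7379 0.756  0.772 ] z [0.048 0.087 0.103] c@.06 [-0.0082]
```

{"fn": "step_arm", "kwargs": {"steps": [{"xyz": [-0.25, -0.24, 0], "turn": [0, 0, 0], "gripper": -1}, {"xyz": [-0.29, -0.19, 0], "turn": [0, 0, 0], "gripper": -1}, {"xyz": [-0.32, -0.14, 0], "turn": [0, 0, 0], "gripper": -1}, {"xyz": [-0.34, -0.08, 0], "turn": [0, 0, 0], "gripper": -1}, {"xyz": [-0.35, -0.02, 0], "turn": [0, 0, 0], "gripper": -1}, {"xyz": [-0.34, 0.04, 0], "turn": [0, 0, 0], "gripper": -1}, {"xyz": [0, 0, 0], "turn": [0, 0, 0], "gripper": -1}, {"xyz": [0, 0, 0], "turn": [0, 0, 0], "gripper": -1}, {"xyz": [0, 0, 0], "turn": [0, 0, 0], "gripper": -1}]}}

```text
time_s: 16.67
position: [0.5199, 0.0905, 0.1387]
tool_rot: [[0.787, 0.317, 0.529], [0.355, -0.934, 0.033], [0.504, 0.162, -0.848]]
ft_force: [-9.7, 6.9, 5.7]
grip_width: 0.0251
```

```bash
python3 st.py; python3 - <<'E'
from gap import *
for n in('wrist','side'): i,im,d=snap(n,n+'8')
H=hsv(np.load('pics/wrist8.npy'));g=blobs((H[:,:,0]>45)&(H[:,:,0]<75)&(H[:,:,1]>150),None,60)
print([(q[0],q[1]) for q in g[:2]])
if g:
    x,y=g[0][1].astype(int);gap('wrist8',(max(x-70,0),max(y-50,0),min(x+60,640),min(y+50,480)))
gap('side8',(195,220,290,270))
E
```

```text
t 16.6667 knob angle 120.2 r 0.0815 h 0.0524 f tool [-2.3 -8.6 -9.8] [ -5.  19. 109.  13.  21. -37.]
stop [298.3  163.97] [0.7249 0.0548 0.102 ]
clip [296.71 139.17] [0.7985 0.0618 0.065 ]
[(np.int32(325), array([494.41, 315.63]))]
wrist8 green 325 [494.41 315.63] my pct [0.0109 0.0188 0.0216] mx [0.79   0.7936 0.8088] z [0.056 0.069 0.075] c@.06 [0.0126]
wrist8 yel 2400 [470.87 329.51] my pct [0.0092 0.0182 0.019 ] mx [0.6936 0.7333 0.7702] z [0.05  0.088 0.103] c@.06 [-0.0021]
wrist8 yel 592 [541.81 329.02] my pct [-0.0339 -0.0062  0.0295] mx [0.9113 0.9293 0.9547] z [0.065 0.066 0.067] c@.06 [-0.0105]
side8 green 74 [217.86 249.64] my pct [0.013  0.0208 0.0247] mx [0.7912 0.8011 0.8111] z [0.054 0.071 0.077] c@.06 [0.0136]
side8 red 11 [225.45 252.09] my pct [0.0122 0.0174 0.0198] mx [0.7789 0.7833 0.7876] z [0.057 0.063 0.067] c@.06 [0.0151]
side8 yel 603 [243.27 252.65] my pct [0.0111 0.0188 0.0222] mx [0.6932 0.7329 0.7731] z [0.047 0.081 0.105] c@.06 [0.0036]
side8 yel 5 [195.2 229.6] my pct [-0.0321 -0.0269 -0.0249] mx [0.8859 0.8868 0.8899] z [0.058 0.062 0.065] c@.06 [-0.0289]
```

The checks agree to between 0 and −2.5 mm (side: pointer 0.0174 against clip 0.019). I'll add about 1 mm, then release the handle and back off.

{"fn": "step_arm", "kwargs": {"steps": [{"xyz": [-0.23, 0.07, 0], "turn": [0, 0, 0], "gripper": -1}, {"xyz": [0, 0, 0], "turn": [0, 0, 0], "gripper": -1}, {"xyz": [0, 0, 0], "turn": [0, 0, 0], "gripper": -1}, {"xyz": [0, 0, 0], "turn": [0, 0, 0], "gripper": 0.3}, {"xyz": [0, 0, 0], "turn": [0, 0, 0], "gripper": 0.3}, {"xyz": [0, 0, 0], "turn": [0, 0, 0], "gripper": 0.3}, {"xyz": [0, 0, -0.4], "turn": [0, 0, 0], "gripper": 0.3}, {"xyz": [0, 0, -0.8], "turn": [0, 0, 0], "gripper": 0.3}, {"xyz": [0, 0, -0.8], "turn": [0, 0, 0], "gripper": 0.3}, {"xyz": [0, 0, -0.5], "turn": [0, 0, 0], "gripper": 0.3}, {"xyz": [0, 0, 0], "turn": [0, 0, 0], "gripper": 0.3}]}}

```text
time_s: 17.73
position: [0.4622, 0.0806, 0.2229]
tool_rot: [[0.783, 0.315, 0.537], [0.355, -0.934, 0.03], [0.511, 0.167, -0.843]]
ft_force: [-0.2, 1.2, 0.8]
grip_width: 0.0554
```

```bash
python3 st.py; python3 - <<'E'
from gap import *
for n in('wrist','side'): i,im,d=snap(n,n+'9')
gap('side9',(195,220,290,270))
i=np.load('pics/side9_i.npy',allow_pickle=True).item();im=np.load('pics/side9.npy');H=hsv(im)
# red knob in side/wrist view -> plane at shaft height .07/.041
o_=lambda i,uv,off:(lambda o,r:o+r*(((seat+sn*off-o)@sn)/(r@sn))[:,None])(*ray(i,uv))
for f in('side9','wrist9'):
    i=np.load(f'pics/{f}_i.npy',allow_pickle=True).item();H=hsv(np.load(f'pics/{f}.npy'))
    for q in blobs(((H[:,:,0]<8)|(H[:,:,0]>172))&(H[:,:,1]>150)&(H[:,:,2]>80),None,60)[:1]:
        for off in(.041,.07):
            e=o_(i,q[1],off)[0]-seat;print(f,q[:3],off,'ang',np.degrees(np.arctan2(e@my,e@su)).round(1),np.hypot(e@su,e@my).round(4))
a=cv2.imread('pics/wrist9.png');cv2.imwrite('pics/c9.png',a)
E
```

```text
t 17.7333 knob angle 125.5 r 0.0785 h 0.1547 f tool [ 0.6 -1.1 -0.7] [ -8.   5. 110.  11.  33. -36.]
stop [297.99 164.24] [0.7242 0.0556 0.102 ]
clip [296.65 139.04] [0.7989 0.062  0.065 ]
side9 green 74 [217.86 249.64] my pct [0.0125 0.0208 0.0249] mx [0.7914 0.8007 0.811 ] z [0.056 0.071 0.077] c@.06 [0.0136]
side9 red 12 [224.83 252.17] my pct [0.0137 0.0175 0.0211] mx [0.7807 0.7837 0.7903] z [0.059 0.062 0.066] c@.06 [0.0158]
side9 yel 598 [243.17 252.97] my pct [0.0118 0.02   0.0233] mx [0.6932 0.733  0.7732] z [0.047 0.082 0.105] c@.06 [0.0046]
side9 yel 5 [195.2 229.6] my pct [-0.0296 -0.0274 -0.0226] mx [0.8849 0.8867 0.8879] z [0.058 0.063 0.066] c@.06 [-0.0289]
side9 (np.int32(235), array([320.41, 275.6 ]), array([310, 267,  22,  18], dtype=int32)) 0.041 ang 124.7 0.0817
side9 (np.int32(235), array([320.41, 275.6 ]), array([310, 267,  22,  18], dtype=int32)) 0.07 ang 113.0 0.0958
wrist9 (np.int32(2016), array([310.69, 239.58]), array([288, 210,  45,  58], dtype=int32)) 0.041 ang 127.5 0.079
wrist9 (np.int32(2016), array([310.69, 239.58]), array([288, 210,  45,  58], dtype=int32)) 0.07 ang 125.4 0.0871
```

View pics/c9.png

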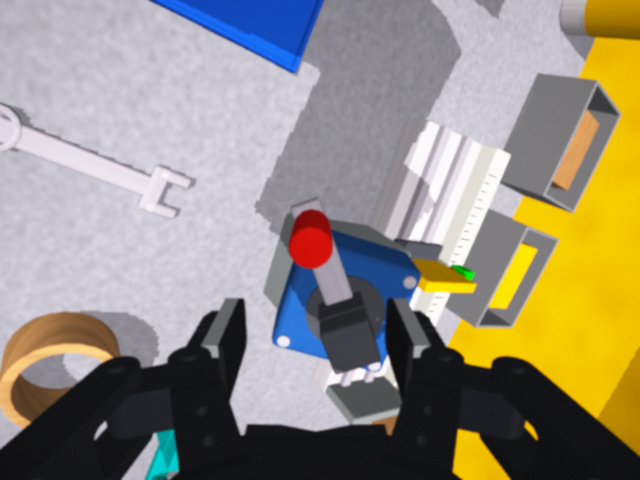

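The 12-picture limit is now reached, so I work from numbers from here on. Wrist view: the knob is at (311,240). The hub top face corners are near (327,333), (370,320), (381,360) and (338,372), and the pointer is hidden behind the stop beside the clip.

```bash
python3 - <<'E'
from h import *
f='wrist9';i=np.load(f'pics/{f}_i.npy',allow_pickle=True).item();im=np.load(f'pics/{f}.npy');g=cv2.cvtColor(im,cv2.COLOR_RGB2GRAY)
def on(uv,off):
    o,r=ray(i,uv);return o+r*(((seat+sn*off-o)@sn)/(r@sn))[:,None]
# hub top-face brightness segmentation
H=hsv(im);m=(H[:,:,2]>42)&(H[:,:,2]<75)&(H[:,:,1]<90)
print([(q[0],q[1],q[2]) for q in blobs(m,(310,290,390,380),80)[:4]])
print(g[295:378:4,318:388:5])
q=blobs(m,(310,312,390,380),80)[0];r=cv2.minAreaRect(np.argwhere(q[3])[:,::-1].astype(np.float32));print(r)
P=on(cv2.boxPoints(r),.05);c=P.mean(0)-seat;print('centre rel',c@su,c@my)
# arm edges: bright arm pixels between knob and hub
am=(H[:,:,2]>100)&(H[:,:,1]<40);q=[b for b in blobs(am,(318,255,352,305),60)][0];print(q[:3])
L=on(np.argwhere(q[3])[:,::-1],.010)-seat;xy=np.c_[L@su,L@my];v=np.linalg.svd(xy-xy.mean(0))[2][0];print('arm dir',np.degrees(np.arctan2(v[1],v[0])),'centroid ang',np.degrees(np.arctan2(xy.mean(0)[1],xy.mean(0)[0])))
print('pred hub top px for 126:',[proj(i,[seat+sn*.05+.017*(a*(np.cos(t)*su+np.sin(t)*my)+b*(-np.sin(t)*su+np.cos(t)*my)) for a,b in((1,1),(1,-1),(-1,-1),(-1,1))]).round(0).tolist() for t in[np.radians(126)]])
E
```

```text
[(np.int32(3169), array([350.55, 329.91]), array([310, 290,  74,  80], dtype=int32))]
[[ 67 134 161 164 160 164 163  57  36  65  63  62  61  68]
 [ 65  93 159 162 162 141  80  36  36  59  64  64  66  68]
 [ 60  47 151 110  50  37  35  37  36  47  65  65  65  66]
 [ 49  34  40  36  36  38  36  40  47  50  64  65  65  64]
 [ 49  37  34  37  38  43  49  41  36  39  62  64  66  64]
 [ 49  34  38  48  47  35  38  37  39  37  55  64  62  64]
 [ 58  47  40  38  36  33  34  36  38  43  48  63  88  64]
 [ 95  32  35  38  36  38  40  45  56  63  59  64  65  86]
 [ 97  38  36  39  42  52  59  65  67  68  64  60  63  65]
 [ 99  39  45  56  64  68  67  66  64  66  66  53  67  72]
 [101  59  63  65  65  65  66  67  66  64  67  53  68 100]
 [109  61  63  64  64  66  64  66  67  66  65  60  94  99]
 [109  64  64  64  65  65  65  66  67  66  65  67 103 101]
 [109  92  65  67  66  64  65  67  66  66  66  66  92 108]
 [110 107  64  65  64  67  68  66  68  67  68  68  76 110]
 [102 104  62  65  64  65  67  66  66  68  65  67  66 108]
 [202 189 119  66  64  66  66  66  66  68  65  66  67 107]
 [199 209 206  65  63  65  65  68  65  66  74 163 222 182]
 [210 209 216  81  65  66  66  68 128 100 169 239 236 246]
 [212 209 218 208 104  90 155 219 250 250 159 190 198 250]
 [210 211 223 250 242 181 224 237 250 236 198 225 244 211]]
((346.0, 340.5), (57.0, 72.0), 90.0)
centre rel -0.004940055432541224 0.005180743818839739
(np.int32(1163), array([333.47, 281.74]), array([318, 255,  34,  50], dtype=int32))
arm dir -63.302181105506456 centroid ang 124.92692463431425
pred hub top px for 126: [[[319.0, 336.0], [368.0, 321.0], [381.0, 363.0], [334.0, 377.0]]]
```

```bash
python3 - <<'E'
from h import *
R1=onshaft(-54.5);plan(seat+sn*.10,R1,6)
plan(seat+sn*.034,R1,6,seat+sn*.10,R1)
E
```

```text
n 6 xyz [0.067, 0.311, 0.213] turn [0.002, -0.002, -0.64]
n 6 xyz [0.0, 0.0, 0.275] turn [0.0, -0.0, 0.0]
```

{"fn": "step_arm", "kwargs": {"steps": [{"xyz": [0.067, 0.311, 0.213], "turn": [0, 0, -0.64], "gripper": 0.4}, {"xyz": [0.067, 0.311, 0.213], "turn": [0, 0, -0.64], "gripper": 0.4}, {"xyz": [0.067, 0.311, 0.213], "turn": [0, 0, -0.64], "gripper": 0.4}, {"xyz": [0.067, 0.311, 0.213], "turn": [0, 0, -0.64], "gripper": 0.4}, {"xyz": [0.067, 0.311, 0.213], "turn": [0, 0, -0.64], "gripper": 0.4}, {"xyz": [0.067, 0.311, 0.213], "turn": [0, 0, -0.64], "gripper": 0.4}, {"xyz": [0, 0, 0], "turn": [0, 0, 0], "gripper": 0.4}, {"xyz": [0, 0, 0], "turn": [0, 0, 0], "gripper": 0.4}, {"xyz": [0, 0, 0], "turn": [0, 0, 0], "gripper": 0.4}]}}

```text
time_s: 18.63
position: [0.5317, 0.0246, 0.1996]
tool_rot: [[0.655, 0.539, 0.53], [0.62, -0.784, 0.032], [0.432, 0.307, -0.848]]
ft_force: [0.1, -0.3, 0.2]
grip_width: 0.0597
```

```bash
python3 - <<'E'
from gap import *
R1=onshaft(-54.5);plan(seat+sn*.034,R1,6);s=env.observe();p=s['position'];R=s['tool_rot'];print(s['q'].round(0),s['grip_width'],((p-seat)@R1).round(4))
i,im,d=snap('wrist','w10');H=hsv(im);g=cv2.cvtColor(im,cv2.COLOR_RGB2GRAY)
t=np.radians(125.5);hx=np.cos(t)*su+np.sin(t)*my;hy=-np.sin(t)*su+np.cos(t)*my
px=proj(i,[seat+sn*.05+.017*(a*hx+b*hy) for a,b in((1,1),(1,-1),(-1,-1),(-1,1))]);print('pred hub top',px.round(0).tolist())
r0=int(px[:,1].min());c0=int(px[:,0].min())
for r in range(r0-12,r0+60,8): print(r,g[r,c0-25:int(px[:,0].max())+26:4].tolist())
for q in blobs(((H[:,:,0]<8)|(H[:,:,0]>172))&(H[:,:,1]>150)&(H[:,:,2]>80),None,60)[:1]:
    o,rr=ray(i,q[1]);e=(o+rr*(((seat+sn*.041-o)@sn)/(rr@sn))[:,None])[0]-seat;print('knob',q[0],q[1],q[2],'ang',np.degrees(np.arctan2(e@my,e@su)),np.hypot(e@su,e@my))
E
```

```text
n 6 xyz [0.002, 0.004, 0.274] turn [-0.002, 0.001, -0.003]
[-14.  13. 104.  17.  33. -65.] 0.05973149063897667 [-0.0004 -0.001  -0.0998]
pred hub top [[280.0, 251.0], [352.0, 251.0], [350.0, 316.0], [282.0, 316.0]]
238 [72, 72, 71, 71, 70, 65, 68, 62, 47, 50, 50, 51, 50, 53, 53, 52, 50, 50, 47, 48, 46, 49, 50, 56, 66, 71, 67, 68, 72, 70, 72]
246 [72, 74, 74, 69, 65, 69, 68, 49, 40, 41, 42, 40, 42, 41, 41, 41, 41, 40, 41, 39, 40, 42, 41, 42, 63, 70, 68, 68, 68, 74, 74]
254 [72, 72, 72, 72, 71, 73, 68, 63, 69, 71, 71, 70, 70, 72, 72, 70, 72, 69, 72, 72, 72, 73, 72, 73, 67, 71, 69, 68, 72, 73, 72]
262 [72, 76, 74, 71, 67, 69, 69, 58, 68, 70, 71, 70, 69, 71, 72, 70, 72, 69, 70, 71, 70, 69, 72, 74, 65, 70, 70, 70, 70, 70, 71]
270 [71, 73, 72, 72, 71, 69, 68, 57, 69, 70, 70, 69, 70, 69, 72, 72, 70, 70, 70, 69, 71, 71, 72, 73, 68, 68, 70, 71, 72, 71, 72]
278 [71, 72, 72, 74, 72, 71, 69, 57, 71, 70, 71, 71, 73, 72, 73, 70, 73, 72, 73, 71, 72, 74, 73, 72, 66, 70, 72, 72, 71, 71, 72]
286 [73, 72, 72, 74, 73, 73, 73, 59, 69, 72, 71, 72, 71, 71, 70, 71, 71, 74, 71, 71, 72, 71, 72, 72, 66, 72, 71, 74, 73, 71, 75]
294 [184, 98, 68, 72, 72, 72, 71, 57, 70, 72, 72, 73, 72, 72, 72, 74, 74, 74, 73, 74, 74, 75, 73, 74, 67, 73, 70, 73, 71, 76, 246]
302 [221, 213, 216, 198, 93, 67, 73, 63, 69, 71, 68, 72, 71, 71, 71, 70, 72, 71, 73, 70, 70, 72, 73, 70, 66, 72, 72, 71, 192, 252, 251]
knob 3296 [311.06 104.71] [279  72  64  67] ang 127.05587090264927 0.08301812781793741
```

The hub edges run straight and centred (cols 283–351, predicted 280–352), so the angle is good. Descend, grip, and check.

{"fn": "step_arm", "kwargs": {"squeeze": 60, "steps": [{"xyz": [0, 0, 0.274], "turn": [0, 0, 0], "gripper": 0.4}, {"xyz": [0, 0, 0.274], "turn": [0, 0, 0], "gripper": 0.4}, {"xyz": [0, 0, 0.274], "turn": [0, 0, 0], "gripper": 0.4}, {"xyz": [0, 0, 0.274], "turn": [0, 0, 0], "gripper": 0.4}, {"xyz": [0, 0, 0.274], "turn": [0, 0, 0], "gripper": 0.4}, {"xyz": [0, 0, 0.274], "turn": [0, 0, 0], "gripper": 0.4}, {"xyz": [0, 0, 0], "turn": [0, 0, 0], "gripper": 0.4}, {"xyz": [0, 0, 0], "turn": [0, 0, 0], "gripper": -1}, {"xyz": [0, 0, 0], "turn": [0, 0, 0], "gripper": -1}, {"xyz": [0, 0, 0], "turn": [0, 0, 0], "gripper": -1}, {"xyz": [0, 0, 0], "turn": [0, 0, 0], "gripper": -1}, {"xyz": [0, 0, 0], "turn": [0, 0, 0], "gripper": -1}, {"xyz": [0, 0, 0], "turn": [0, 0, 0], "gripper": -1}]}}

```text
time_s: 19.77
position: [0.567, 0.0263, 0.1454]
tool_rot: [[0.653, 0.539, 0.532], [0.621, -0.783, 0.031], [0.433, 0.31, -0.846]]
ft_force: [-2.6, -0.9, 1.7]
grip_width: 0.0335
```

```bash
python3 - <<'E'
from gap import *
s=env.observe();R1=onshaft(-54.5);print(((s['position']-seat)@R1).round(4),s['grip_width'],(s['ft_force']@R1).round(1),s['wrist_torque'].round(2))
snap('side','side10');gap('side10',(195,220,290,270))
E
```

```text
[ 0.0004  0.     -0.0351] 0.03353765075621398 [-1.5 -0.2 -2.8] [-0.02  0.44 -0.  ]
side10 green 74 [217.86 249.64] my pct [0.0131 0.0203 0.0246] mx [0.7922 0.8001 0.8115] z [0.054 0.07  0.078] c@.06 [0.0136]
side10 red 12 [224.83 252.17] my pct [0.0144 0.0171 0.02  ] mx [0.7807 0.7849 0.7902] z [0.057 0.062 0.066] c@.06 [0.0158]
side10 yel 597 [243.09 253.  ] my pct [0.0127 0.02   0.0231] mx [0.6937 0.7329 0.7731] z [0.048 0.082 0.105] c@.06 [0.0047]
side10 yel 6 [195.33 229.5 ] my pct [-0.05   -0.0281 -0.026 ] mx [0.8868 0.8875 0.902 ] z [0.035 0.059 0.067] c@.06 [-0.0293]
```

{"fn": "step_arm", "kwargs": {"steps": [{"xyz": [0, 0, -0.1], "turn": [0, 0, 0], "gripper": -1}, {"xyz": [0, 0, -0.15], "turn": [0, 0, 0], "gripper": -1}, {"xyz": [0, 0, -0.15], "turn": [0, 0, 0], "gripper": -1}, {"xyz": [0, 0, -0.2], "turn": [0, 0, 0], "gripper": -1}, {"xyz": [0, 0, -0.3], "turn": [0, 0, 0], "gripper": -1}, {"xyz": [0, 0, -0.7], "turn": [0, 0, 0], "gripper": -1}, {"xyz": [0, 0, -0.7], "turn": [0, 0, 0], "gripper": -1}, {"xyz": [0, 0, -0.7], "turn": [0, 0, 0], "gripper": -1}, {"xyz": [0, 0, 0], "turn": [0, 0, 0], "gripper": -1}]}}

```text
time_s: 20.57
position: [0.502, 0.0225, 0.2512]
tool_rot: [[0.651, 0.537, 0.537], [0.622, -0.783, 0.029], [0.436, 0.314, -0.843]]
ft_force: [1.3, 0.2, -1.6]
grip_width: 0.0333
```

```bash
python3 - <<'E'
from gap import *
s=env.observe();R=s['tool_rot'];p=s['position'];print(p,s['grip_width'],s['ft_force'].round(1))
snap('side','side11');gap('side11',(195,220,290,270))
# tray frame from start pictures: corners at rim height .01
for n in('top','side'):
    i=cams.camera_info(n);im=np.load(f'pics/{n}0_im.npy');H=hsv(im);b=blobs((H[:,:,0]>105)&(H[:,:,0]<125)&(H[:,:,1]>150),(255,330,395,450) if n=='side' else (170,225,260,325))[0]
    cn=max(cv2.findContours(b[3].astype(np.uint8),0,2)[0],key=cv2.contourArea);q=cv2.approxPolyDP(cn,6,True)[:,0].astype(float);print(n,q.tolist(),plane(i,q,.01).round(3).tolist(),plane(i,q,.01).mean(0).round(4))
h=np.degrees(np.arctan2(-R[1,1],-R[0,1]));print('crank heading now (ground)',h,'tool y head',np.degrees(np.arctan2(R[1,1],R[0,1])))
E
```

```text
[0.50204411 0.02254463 0.25120592] 0.03332929325500424 [ 1.3  0.2 -1.6]
side11 green 74 [217.86 249.64] my pct [0.0128 0.0207 0.025 ] mx [0.7919 0.8009 0.8116] z [0.055 0.071 0.078] c@.06 [0.0136]
side11 red 12 [224.83 252.17] my pct [0.0139 0.0181 0.0206] mx [0.7803 0.7839 0.79  ] z [0.057 0.063 0.066] c@.06 [0.0158]
side11 yel 594 [243.14 253.03] my pct [0.012  0.02   0.0234] mx [0.6936 0.7328 0.7733] z [0.048 0.082 0.105] c@.06 [0.0048]
side11 yel 6 [195.33 229.5 ] my pct [-0.0495 -0.0275 -0.0248] mx [0.8859 0.8873 0.9015] z [0.035 0.061 0.066] c@.06 [-0.0293]
top [[184.0, 239.0], [179.0, 310.0], [242.0, 314.0], [247.0, 243.0]] [[0.532, 0.362, 0.01], [0.34, 0.37, 0.01], [0.334, 0.199, 0.01], [0.525, 0.191, 0.01]] [0.4326 0.2803 0.01  ]
side [[301.0, 339.0], [264.0, 408.0], [353.0, 446.0], [383.0, 370.0]] [[0.529, 0.192, 0.01], [0.536, 0.37, 0.01], [0.338, 0.378, 0.01], [0.334, 0.198, 0.01]] [0.4341 0.2845 0.01  ]
crank heading now (ground) 124.4623542893296 tool y head -55.5376457106704
```

The stop hasn't shifted. Carry the crank to the tray, levelling it on the way.

```bash
python3 - <<'E'
from h import *
plan([.4557,.25,.13],down(-55.5),13)
E
```

```text
n 13 xyz [0.135, -0.442, 0.198] turn [0.3, -0.453, 0.072]
```

{"fn": "step_arm", "kwargs": {"steps": [{"xyz": [0.135, -0.442, 0.198], "turn": [0.3, -0.453, 0.072], "gripper": -1}, {"xyz": [0.135, -0.442, 0.198], "turn": [0.3, -0.453, 0.072], "gripper": -1}, {"xyz": [0.135, -0.442, 0.198], "turn": [0.3, -0.453, 0.072], "gripper": -1}, {"xyz": [0.135, -0.442, 0.198], "turn": [0.3, -0.453, 0.072], "gripper": -1}, {"xyz": [0.135, -0.442, 0.198], "turn": [0.3, -0.453, 0.072], "gripper": -1}, {"xyz": [0.135, -0.442, 0.198], "turn": [0.3, -0.453, 0.072], "gripper": -1}, {"xyz": [0.135, -0.442, 0.198], "turn": [0.3, -0.453, 0.072], "gripper": -1}, {"xyz": [0.135, -0.442, 0.198], "turn": [0.3, -0.453, 0.072], "gripper": -1}, {"xyz": [0.135, -0.442, 0.198], "turn": [0.3, -0.453, 0.072], "gripper": -1}, {"xyz": [0.135, -0.442, 0.198], "turn": [0.3, -0.453, 0.072], "gripper": -1}, {"xyz": [0.135, -0.442, 0.198], "turn": [0.3, -0.453, 0.072], "gripper": -1}, {"xyz": [0.135, -0.442, 0.198], "turn": [0.3, -0.453, 0.072], "gripper": -1}, {"xyz": [0.135, -0.442, 0.198], "turn": [0.3, -0.453, 0.072], "gripper": -1}, {"xyz": [0, 0, 0], "turn": [0, 0, 0], "gripper": -1}, {"xyz": [0, 0, 0], "turn": [0, 0, 0], "gripper": -1}]}}

```text
time_s: 21.87
position: [0.4557, 0.2505, 0.1268]
tool_rot: [[0.823, 0.568, -0.005], [0.568, -0.823, 0.001], [-0.004, -0.004, -1.0]]
ft_force: [1.2, 0.2, -3.3]
grip_width: 0.0333
```

```bash
python3 - <<'E'
from h import *
s=env.observe();print(s['position'],s['q'].round(0),s['ft_force'].round(1),s['grip_width'])
plan([.4557,.25,.048],down(-55.5),6)
i=cams.camera_info('side');im,d=cams.get_image('side');H=hsv(im)
R=s['tool_rot'];print('knob pred',proj(i,s['position']-R[:,1]*.08-R[:,2]*.006).round(0),[(q[0],q[1]) for q in blobs(((H[:,:,0]<8)|(H[:,:,0]>172))&(H[:,:,1]>150)&(H[:,:,2]>80),None,60)[:1]])
E
```

```text
[0.45568219 0.25050514 0.12684709] [ 16.  26.  90.   0.  64. -19.] [ 1.2  0.2 -3.3] 0.033282916326913554
n 6 xyz [-0.0, 0.002, 0.329] turn [-0.007, 0.009, 0.004]
knob pred [[330. 378.]] [(np.int32(264), array([329.69, 379.  ]))]
```

{"fn": "step_arm", "kwargs": {"steps": [{"xyz": [0, 0.002, 0.329], "turn": [-0.007, 0.009, 0], "gripper": -1}, {"xyz": [0, 0.002, 0.329], "turn": [-0.007, 0.009, 0], "gripper": -1}, {"xyz": [0, 0.002, 0.329], "turn": [-0.007, 0.009, 0], "gripper": -1}, {"xyz": [0, 0.002, 0.329], "turn": [-0.007, 0.009, 0], "gripper": -1}, {"xyz": [0, 0.002, 0.329], "turn": [-0.007, 0.009, 0], "gripper": -1}, {"xyz": [0, 0.002, 0.3], "turn": [-0.007, 0.009, 0], "gripper": -1}, {"xyz": [0, 0, 0], "turn": [0, 0, 0], "gripper": -1}, {"xyz": [0, 0, 0.05], "turn": [0, 0, 0], "gripper": -1}, {"xyz": [0, 0, 0.05], "turn": [0, 0, 0], "gripper": -1}, {"xyz": [0, 0, 0], "turn": [0, 0, 0], "gripper": -1}]}}

```text
time_s: 22.75
position: [0.4565, 0.2498, 0.0469]
tool_rot: [[0.824, 0.567, 0.003], [0.567, -0.824, 0.001], [0.003, 0.001, -1.0]]
ft_force: [-0.1, -0.1, -2.9]
grip_width: 0.0333
```

{"fn": "step_arm", "kwargs": {"steps": [{"xyz": [0, 0, 0.05], "turn": [0, 0, 0], "gripper": -1}, {"xyz": [0, 0, 0.05], "turn": [0, 0, 0], "gripper": -1}, {"xyz": [0, 0, 0.04], "turn": [0, 0, 0], "gripper": -1}, {"xyz": [0, 0, 0], "turn": [0, 0, 0], "gripper": -1}]}}

```text
time_s: 23.08
position: [0.4566, 0.2499, 0.0412]
tool_rot: [[0.824, 0.567, 0.003], [0.567, -0.824, 0.001], [0.003, 0.001, -1.0]]
ft_force: [0.6, -2.5, 4.5]
grip_width: 0.0334
```

{"fn": "step_arm", "kwargs": {"steps": [{"xyz": [0, 0, 0.02], "turn": [0, 0, 0], "gripper": -1}, {"xyz": [0, 0, 0], "turn": [0, 0, 0], "gripper": -1}]}}

```text
time_s: 23.25
position: [0.4567, 0.2498, 0.0406]
tool_rot: [[0.824, 0.567, 0.003], [0.567, -0.824, 0.001], [0.003, 0.001, -1.0]]
ft_force: [0.1, -3.6, 4.9]
grip_width: 0.0336
```

{"fn": "step_arm", "kwargs": {"steps": [{"xyz": [0, 0, 0], "turn": [0, 0, 0], "gripper": -0.1}, {"xyz": [0, 0, 0], "turn": [0, 0, 0], "gripper": 0.3}, {"xyz": [0, 0, 0], "turn": [0, 0, 0], "gripper": 0.3}, {"xyz": [0, 0, 0], "turn": [0, 0, 0], "gripper": 0.3}, {"xyz": [0, 0, -0.3], "turn": [0, 0, 0], "gripper": 0.3}, {"xyz": [0, 0, -0.7], "turn": [0, 0, 0], "gripper": 0.3}, {"xyz": [0, 0, -0.9], "turn": [0, 0, 0], "gripper": 0.3}, {"xyz": [0, 0.7, -0.9], "turn": [0, 0, 0], "gripper": 0.3}, {"xyz": [0, 0.8, -0.9], "turn": [0, 0, 0], "gripper": 0.3}, {"xyz": [0, 0, 0], "turn": [0, 0, 0], "gripper": 0.3}, {"xyz": [0, 0, 0], "turn": [0, 0, 0], "gripper": 0.3}]}}

```text
time_s: 24.17
position: [0.487, 0.2053, 0.1812]
tool_rot: [[0.825, 0.565, 0.005], [0.565, -0.825, 0.002], [0.005, 0.001, -1.0]]
ft_force: [-0.9, -0.0, -0.2]
grip_width: 0.0556
```

```bash
python3 - <<'E'
from gap import *
s=env.observe();print(s['position'],s['ft_force'].round(1))
for n in('side','top','wrist'):
    i,im,d=snap(n,n+'12');H=hsv(im)
    red=blobs(((H[:,:,0]<8)|(H[:,:,0]>172))&(H[:,:,1]>150)&(H[:,:,2]>80),None,30)[:1]
    for q in red: print(n,'knob',q[0],q[1],q[2],plane(i,q[1],.045).round(4),plane(i,q[1],.074).round(4))
    m=(H[:,:,2]<90)&(H[:,:,1]<90)&(d>0);o=i['extrinsics'][:3,3]
    uv=np.argwhere(m)[:,::-1];O,r=ray(i,uv);P=O+r*(d[m]/(r@i['extrinsics'][:3,2]))[:,None]
    k=(abs(P[:,0]-.4557)<.035)&(abs(P[:,1]-.25)<.035)&(P[:,2]>.045)&(P[:,2]<.065);print(' hub top pts',k.sum(),P[k].mean(0).round(4) if k.sum() else '')
    if k.sum()>30:
        nn=np.linalg.svd(P[k]-P[k].mean(0),full_matrices=False)[2][2];print(' tilt deg',np.degrees(np.arccos(abs(nn[2]))))
gap('side12',(195,220,290,270))
E
```

```text
[0.48704453 0.20529027 0.18121078] [-0.9 -0.  -0.2]
side knob 245 [329.48 397.97] [324 387  12  23] [[0.4116 0.3155 0.045 ]] [[0.4064 0.3281 0.074 ]]
 hub top pts 256 [0.4563 0.2546 0.0539]
 tilt deg 5.592749337819405
 hub top pts 30 [0.4427 0.2466 0.052 ]
wrist knob 1991 [315.28  23.97] [293   0  45  55] [[0.4092 0.3162 0.045 ]] [[0.4131 0.3105 0.074 ]]
 hub top pts 2658 [0.4557 0.2506 0.0547]
 tilt deg 0.18431783360665707
side12 green 74 [217.86 249.64] my pct [0.0116 0.0205 0.0241] mx [0.7921 0.8013 0.8116] z [0.054 0.071 0.077] c@.06 [0.0136]
side12 red 12 [224.83 252.17] my pct [0.0134 0.0173 0.022 ] mx [0.7796 0.7838 0.7906] z [0.057 0.063 0.066] c@.06 [0.0158]
side12 yel 600 [243.15 252.95] my pct [0.0115 0.02   0.0232] mx [0.6933 0.733  0.7733] z [0.048 0.082 0.105] c@.06 [0.0045]
side12 yel 6 [195.33 229.5 ] my pct [-0.0507 -0.0286 -0.0256] mx [0.8861 0.8872 0.9029] z [0.034 0.058 0.068] c@.06 [-0.0293]
```

The crank lies flat: tilt 0.2°, hub centre about 30 mm up, well inside the tray. The pointer is still at the clip, so I'll hand in.

```bash
python3 -c "
from rig import order
print(order.close_job())"
```

```text
the job is handed in; nothing more can be done
None
```

I fitted the crank on the leaning shaft, wound the stop to the green clip by the handle, lifted the crank off and laid it flat in the blue tray. The job was handed in after about 24 s of robot time; no verdict is reported.

- **Fit:** the crank went on until it met the shoulder, with about 19 N of axial contact and the gripper 34 mm above the seat, which matches where I held it.
- **Pointer:** the last side view puts it about 1 mm short of the clip's middle by depth, and about 2 mm past it by casting onto a plane. Earlier wrist and top estimates put it 0–2.5 mm short before a final 1 mm of winding. All are within the 6 mm limit. The side view read the same before and after the crank came off.
- **Crank in the tray:** the wrist view shows the hub at (0.456, 0.251) and the handle at (0.41, 0.316), with the tray centre near (0.433, 0.283). The tilt was 0.2° and the hub centre about 30 mm up. The side camera gave 5.6° of tilt, but its points include the hub's side faces, so I discounted it.
- **Winding:** the handle sat about 3.5 mm off the pad centre, which caused a side force of about 25 N early on. I shifted the path and it fell to under 10 N.
- **Not checked:** I did not measure the bystanders at the end. I saw no sign of contact with them or with the stop.

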